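# Release the last swing bolt of a pressure filter holder

### The arm

A 6-joint arm with a two-finger parallel gripper is mounted at the origin on the work surface. World frame = base frame: x ahead of the robot, y to its left, z up, the work surface at z = 0. Lengths are in m, angles in rad, forces in N, time in s.
With the tool pointing down it reaches from about 0.35 to 0.775 m from the base axis. Payload 5.5 kg.
Tool frame: the origin (TCP) lies on the centre line of the jaws, within the pads' length; the fingertips stand 17 mm ahead of it and the grasp point (between the pads) lies 2 mm behind it; z points along the fingers, y is the direction in which the jaws open and shut (so a half turn about z gives the same grasp; the last joint's range is limited). The gripper opens to 85 mm and grips with 20 to 120 N. Pads are 22 mm wide; open, the fingers measure 114 mm over their backs; the gripper's body (76 mm by 85 mm) begins 54 mm behind the grasp point. The pads swing forward as they close: fully open they stand 13 mm farther back than shut.
Start: joints at [-1.351, 0.313, 0.046, 1.304, 0, 1.431], TCP at [0.202, -0.538, 0.248] pointing down, gripper open.
Joint ranges: [-2.76, 2.76], [-0.86, 1.69], [-1.03, 1.26], [-2.2, 2.34], [-1.47, 1.5], [-3.14, 3.14]. Speed limits (rad/s): [2.57, 2.57, 3.14, 3.14, 3.14, 3.14].

### API

Orientations are given as a unit quaternion [w, x, y, z].
In Python, from workcell import env gives the robot as it stands.
- The arm moves only by the tool servo_tool, never from a script. Its argument "increments" is a list of rows, each an object of numbers: "claw": the closure, from 0 (fully open) to 1 (shut); "x", "y", "z": the shift along the world's x, y, z in units of 25 mm (1.0 is 25 mm); "ax", "ay", "az": the turn, a rotation vector about the world's x, y, z in units of 8 degrees (1.0 is 8 degrees). A call has 1 to 5 rows; each row shifts and turns the commanded pose from where the row before left it; what a row does not reach is not made up. A row lasts 1/10 s, in which the tool goes at most 50 mm and 8.59 degrees, less where a joint would pass 70% of its speed; a pose out of reach is approached as far as the arm can. A call is refused whole if a number of a shift passes 1 or a number of a turn 1, either way. A call with a gripper value outside its range is refused whole. The fingers move at their own pace and stop on an object; "newtons" is the grip in N (left out, the last holds). Time passes only in rows, so rows that do not move let the fingers close. It gives the time, the measured TCP pose, the force and the opening at its end, in the units of the state.
- env.get_state(): the state, without advancing time (a new reading comes with each control period).
- env.read_camera(name): name is "side" or "top"; returns the picture (384x512x3 uint8, red, green, blue); there is no depth.
- env.calibration(name): a dict with "K" (3x3 intrinsics, pixels), "distortion" ([k1, k2, p1, p2, k3] as OpenCV has them; the pictures are not rectified), "world_to_cam" (4x4, takes a point from world to camera coordinates). Camera axes: x right, y down, z forward; pixel columns grow to the right and rows downward; lengths in m; the calibration is good to about 2 mm. A picture is of the moment at which its call begins. calibration takes no time and is no camera call.
- env.hand_in(): hands the job in, once; it reports no verdict.
The state is a dict: "clock": time; "joint_pos": joint angles; "qvel": joint speeds; "tau": joint torques, N m; "tcp_pos": TCP position; "orientation": TCP orientation; "wrist_force": force on the tool from outside, world axes, zero at the start; "ft_torque": the same for the moment, N m; "finger_gap": finger opening in m.
Only numpy, scipy, OpenCV 4.12 (cv2) and the standard library are available. Lean on these libraries where they do the work, as an engineer would, in place of code of your own. Each camera call takes 0.05 s, during which the arm holds its last target.

### The job

On the three-legged steel filter holder, one wing nut is still done up: loosen it (anticlockwise from above) until its collar has risen clear of the lug's raised toes, but do not jam it hard against the spring stop that it meets right afterwards. Then swing that hinged eyebolt outward out of the slotted lug until it lies fully down. Work gently, by feel: never force the bolt or collar hard against the lug, and leave the things standing around it where they are.

Things in the scene. Friction and masses are not known exactly. Their poses are not given: they have to be found in the camera images.
- holder: Round steel filter holder, fixed, 150 mm wide, on three legs. Origin on the table under its centre; local +x points to the closed swing bolt, 92 mm out. Lid rim top 124 mm up, dome 133, hose port (26 mm wide, in the middle) 153 mm. Two more swing bolts, 120 degrees to either side, already lie open, fixed, to 195 mm from the centre and below 100 mm.
- lug: Slotted lug on the lid at the closed bolt (origin and axes as holder). Two prongs, top 125 mm above the table, reach out to 110 mm from the holder's axis; 13 mm slot between (1.5 mm play each side of the 10 mm bolt and inward). A toe 8 mm high at each prong's outer end keeps the nut's collar in (1.5 mm play). Bolt or collar pressing on the lug with over 20 N damages it.
- stem: Stem of the closed swing bolt, 10 mm thick, carrying collar and wing nut. Origin on its hinge, 65 mm above the table and 92 mm from the holder's axis; z along the bolt towards the nut. It has slight side play in the slot.
- eyebolt (a joint): Swing angle of the closed bolt, rad: 0 upright in the slot, grows as it swings outward and down (about the holder's local +y), stop at 1.55 lying level. Light friction: past about 0.3 to 0.5 it sinks down by itself and stays.
- nut_mid (a point): On the bolt's axis, mid-height of the wing nut's blade: 9 mm thick, plain flat 24 mm wide and 22 mm high about this point, with an upswept wing at each end (57 mm over all, 14 mm above this point). Below: round hub 20 mm wide and 12 mm high, whose top is 11 mm under this point. Rises 18 mm per turn anticlockwise (seen from above); steady friction 0.08 N m.
- wing_tip (a point): On one wing near its end, 28 mm from nut_mid: gives the direction of the wings.
- vial_mid (a point): Centre of a small brown bottle with white cap, 30 mm wide, 66 mm high, standing beside the holder; to be left alone.
- dishes_mid (a point): Centre of a stack of three round dishes, 62 mm wide, 44 mm high, standing beside the holder; to be left alone.
- blower_mid (a point): Centre of a black rubber dust blower, 52 mm wide, 88 mm high, standing beyond the holder; to be left alone.
- bolt_end: Bolt's end inside the closed nut (unseen; origin 60.5 mm from the hinge), with a spring stop that the rising collar meets with its underside at 70.9 mm from the hinge, just clear of the toes. The stop yields at 40 N/mm: turning on, the resisting torque (at first 0.08 N m friction, either way at rest) grows by 0.033 N m per 0.1 rad; over 40 N (0.11 N m extra, 0.35 rad after touching) damages it.
- wing: The wing nut (turns; origin on the bolt's axis, 35.5 mm below nut_mid). A collar, 26 mm wide, 5.5 mm high, sits on its sleeve, underside 0 to 6 mm above this origin: unknown beforehand. It swings out past the toes only with its underside 70 to 70.5 mm or more from the hinge, else it catches. Tight: origin 60.5 mm from the hinge; starts up to 0.03 turn slack. So 0.19 to 0.56 turn is needed.

How it is judged:
On the way:
1. the wing nut has risen by at least 3 mm from fully tight with the bolt still upright in the slot (z of nut_mid in the frame of stem above 0.099 m and value of joint eyebolt below 0.2 rad), for 0.1 s.
At the end, for the whole second after the job is handed in: The eyebolt lies at rest swung out and down past 1.4 rad (stop at 1.55), with its wing nut still loosened by 3 mm or more (value of joint eyebolt above 1.4 rad and velocity of joint eyebolt below 0.1 rad/s and z of nut_mid in the frame of stem above 0.099 m); the robot touches nothing.
It fails at once if the bolt or its collar presses on the lug with over 20 N (contact force between stem and lug above 20 N).
It fails at once if the nut's collar is jammed against the spring stop with over 40 N (contact force between wing and bolt_end above 40 N).
It fails at once if a bystander is moved by more than 25 mm (distance of any of vial_mid, dishes_mid, blower_mid from where it was at the start of the episode above 0.025 m).
It also fails if it takes over 72 s, if anything falls off the work surface, if the arm or the gripper's body presses on something with over 40 N, if the wrist force passes 120 N, or if a joint passes its speed limit or range.

## Working session

There is one attempt and no reset: what is moved stays moved. The work goes in short steps, Python scripts to look and compute and a tool call to move; the robot and the scene stay as the last step left them, time stands still between calls to the robot, and variables do not carry over. Pictures are saved under pics/ and viewed, and the job is handed in when it is done.

Besides the shell and the picture viewer there is one more tool, called in YAML: its name, and indented under it one key for each argument. servo_tool: Moves the arm, as the interface text tells. Its arguments: {"type":"object","properties":{"increments":{"type":"array"},"newtons":{"type":"number"}},"required":["increments"]}

```bash
ls; mkdir -p pics; python3 - <<'E'
from workcell import env
import cv2, numpy as np
print(env.get_state())
for n in ("side","top"):
    im=env.read_camera(n); np.save(f"pics/{n}0.npy",im)
    cv2.imwrite(f"pics/{n}0.png",cv2.resize(im[:,:,::-1],(800,600),interpolation=cv2.INTER_CUBIC))
    c=env.calibration(n); print(n,c)
E
```

```text
pics
{'clock': 0.0, 'joint_pos': array([-1.35062297e+00,  3.13976232e-01,  4.49665736e-02,  1.30357893e+00,
       -2.00755972e-05,  1.43116670e+00]), 'qvel': array([ 0.00093836, -0.00186199,  0.00121618,  0.00043377,  0.00082961,
        0.00016076]), 'tau': array([-1.94673892e-03, -4.80625892e+01,  2.98534673e+01,  1.92135468e-02,
       -3.51263161e-04, -1.04078959e-07]), 'tcp_pos': array([ 0.2023158 , -0.53772046,  0.24741751]), 'orientation': array([-8.94998791e-04,  9.83860928e-01,  1.78932589e-01, -4.61087076e-05]), 'wrist_force': array([ 0.23128731, -0.18471099, -1.33128475]), 'ft_torque': array([ 0.05533396, -0.00313222,  0.01942839]), 'finger_gap': 0.08538471700963153}
side {'K': array([[392.37976647,   0.        , 256.26140348],
       [  0.        , 392.37976647, 191.08594247],
       [  0.        ,   0.        ,   1.        ]]), 'distortion': array([-0.13028959,  0.        ,  0.        ,  0.        ,  0.        ]), 'world_to_cam': array([[-0.90035701, -0.43487985, -0.01538698,  0.5574279 ],
       [-0.20699112,  0.45911331, -0.86392688,  0.22258247],
       [ 0.38276876, -0.77465765, -0.50338216,  0.5686398 ],
       [ 0.        ,  0.        ,  0.        ,  1.        ]])}
top {'K': array([[376.19402408,   0.        , 251.64950707],
       [  0.        , 376.19402408, 184.8132132 ],
       [  0.        ,   0.        ,   1.        ]]), 'distortion': array([-0.09228469,  0.        ,  0.        ,  0.        ,  0.        ]), 'world_to_cam': array([[-0.01191421, -0.99992141,  0.00390294,  0.02213679],
       [-0.9780838 ,  0.01084242, -0.20792911,  0.62879474],
       [ 0.20787045, -0.00629471, -0.97813611,  0.83563986],
       [ 0.        ,  0.        ,  0.        ,  1.        ]])}
```

View pics/side0.png

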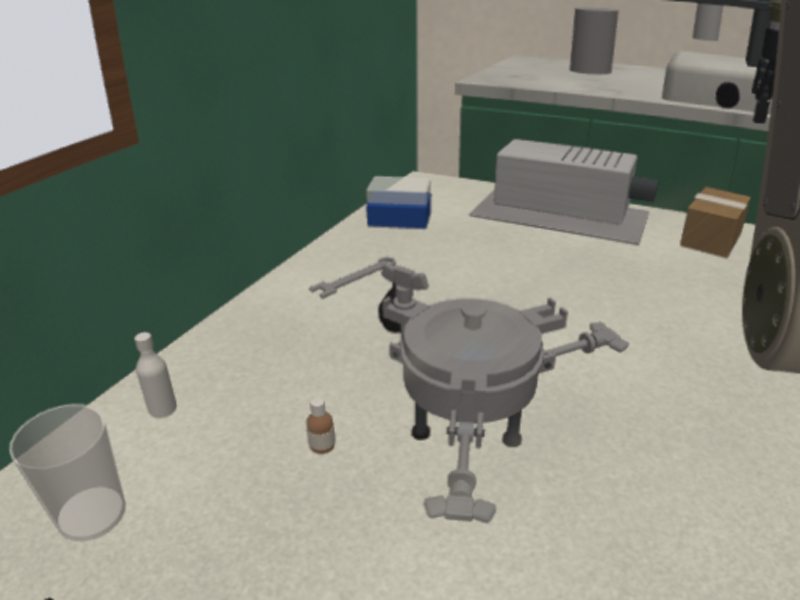

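View pics/top0.png

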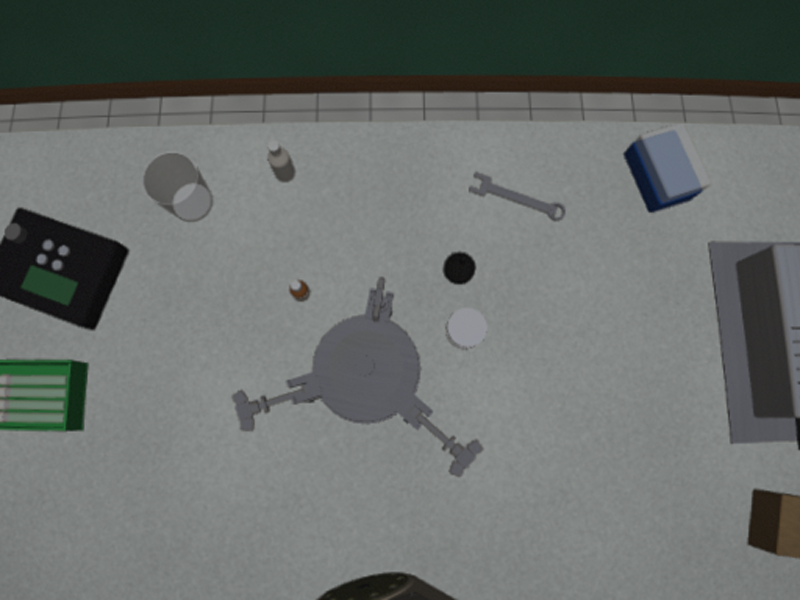

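The side picture (scaled 800x600) shows the holder at about (470,350), with the closed bolt behind it at (405,280). In the top picture the holder is at (366,368) and the closed bolt at (380,297), so it points roughly world +x. The vial is at (299,289), the dishes at (466,328) and the blower at (459,268). I'll zoom in next.

```bash
cat > h.py <<'E'
import numpy as np, cv2, json
from workcell import env
def cal(n):
    c=env.calibration(n); return np.array(c["K"]),np.array(c["distortion"]),np.array(c["world_to_cam"])
def proj(n,P):
    K,d,T=cal(n); P=np.atleast_2d(np.array(P,float))
    return cv2.projectPoints(P,cv2.Rodrigues(T[:3,:3])[0],T[:3,3],K,d)[0][:,0]
def ray(n,uv):
    K,d,T=cal(n); q=cv2.undistortPoints(np.array([[uv]],float),K,d)[0,0]
    D=T[:3,:3].T@np.array([q[0],q[1],1]); return -T[:3,:3].T@T[:3,3], D/np.linalg.norm(D)
def atz(n,uv,z):
    o,D=ray(n,uv); return o+D*(z-o[2])/D[2]
def tri(u1,u2,n1="side",n2="top"):
    o1,a=ray(n1,u1);o2,b=ray(n2,u2)
    s=np.linalg.lstsq(np.c_[a,-b],o2-o1,rcond=None)[0]
    p,q=o1+a*s[0],o2+b*s[1]; return (p+q)/2,np.linalg.norm(p-q)
def crop(im,x0,y0,w,h,s,name):
    c=im[y0:y0+h,x0:x0+w,::-1]; cv2.imwrite(name,cv2.resize(c,None,fx=s,fy=s,interpolation=cv2.INTER_CUBIC))
E
python3 - <<'E'
from h import *
s=np.load("pics/side0.npy");t=np.load("pics/top0.npy")
crop(s,225,150,75,75,8,"pics/s1.png"); crop(s,190,140,200,150,4,"pics/s2.png")
crop(t,205,165,75,75,8,"pics/t1.png"); crop(t,140,160,190,150,4,"pics/t2.png")
E
```

```text
(no output)
```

View pics/s1.png

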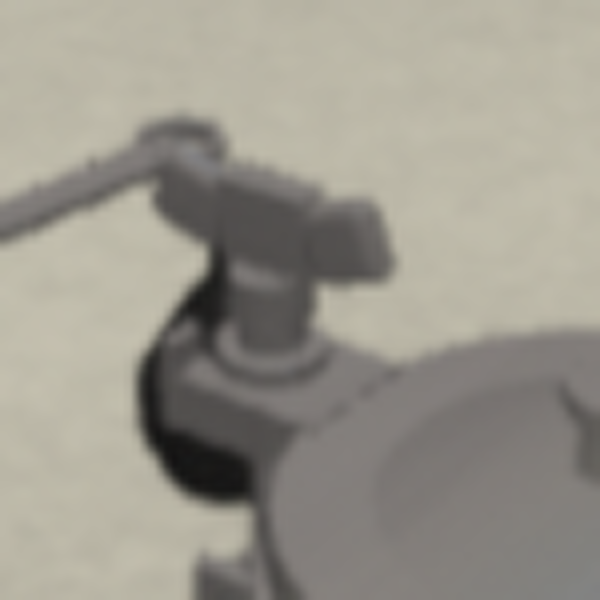

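View pics/t1.png

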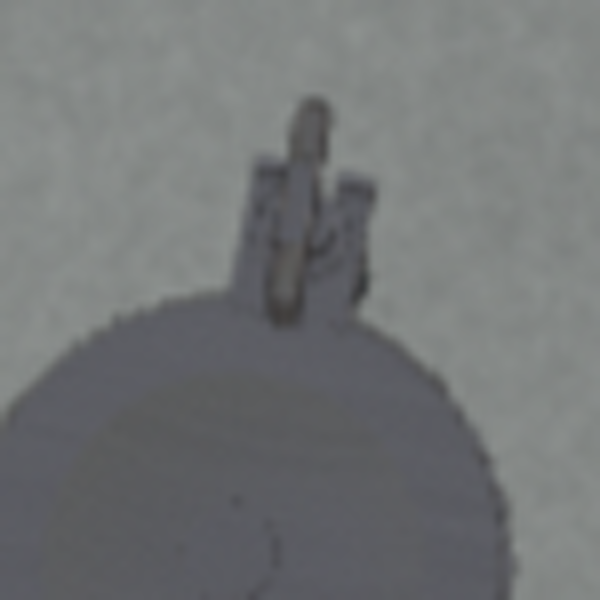

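View pics/t2.png

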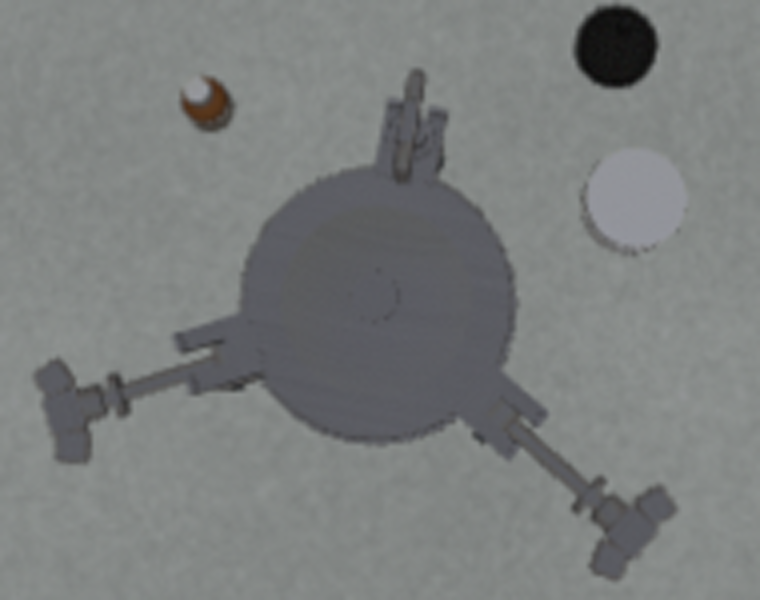

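View pics/s2.png

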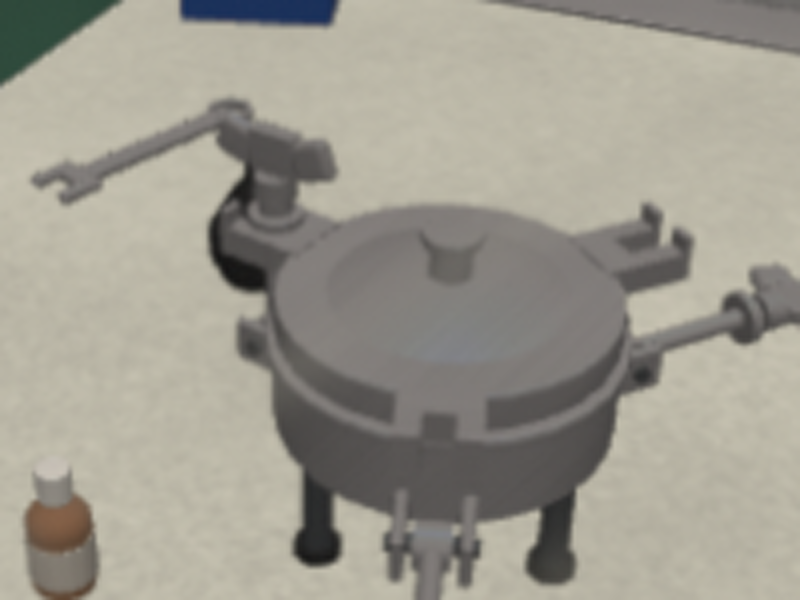

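```bash
python3 - <<'E'
from h import *
f=lambda x,y:(140+x/4-.375,160+y/4-.375)
g=lambda x,y:(205+x/8-.44,165+y/8-.44)
sd=lambda x,y:(225+x/8-.44,150+y/8-.44)
for n in("side","top"):
    T=cal(n)[2]; print(n,-T[:3,:3].T@T[:3,3])
from scipy.optimize import least_squares
pts=[f(243,300),f(516,300),f(379,443),f(300,192),f(470,210),f(285,398),f(475,400),f(330,433)]
P=np.array([atz("top",p,.124)[:2] for p in pts])
r=least_squares(lambda c:np.hypot(*(P-c[:2]).T)-.075,[.45,0]); C=r.x; print("centre",C,r.fun*1e3)
# fit w/ free radius
r=least_squares(lambda c:np.hypot(*(P-c[:2]).T)-c[2],[.45,0,.075]); print(r.x)
a=atz("top",g(314,98),.174);b=atz("top",g(284,325),.174);print("wing ends",a,b,(a+b)/2,np.linalg.norm(a-b),np.degrees(np.arctan2(*(a-b)[1::-1])))
m=(a+b)/2; print("dir nut",np.degrees(np.arctan2(m[1]-C[1],m[0]-C[0])),np.hypot(*(m[:2]-C)))
for q in [g(267,158),g(360,178)]:
    p=atz("top",q,.133); print("toe",p, np.hypot(*(p[:2]-C)),np.degrees(np.arctan2(p[1]-C[1],p[0]-C[0])))
for nm,q,z in [("L",f(65,412),.065),("R",f(633,535),.065)]:
    p=atz("top",q,z); print(nm,p,np.hypot(*(p[:2]-C)),np.degrees(np.arctan2(p[1]-C[1],p[0]-C[0])))
# side: blade centre
p,e=tri(sd(267,218),g(300,205)); print("tri blade",p,e)
for nm,q,z in [("dishes",f(637,198),.044),("blower",f(617,47),.088),("vial cap",f(198,92),.066)]: print(nm,atz("top",q,z))
E
```

```text
side [0.33029916 0.58072477 0.48711524]
top [0.44157286 0.0205775  0.94802785]
centre [0.50477704 0.05453183] [-0.92611814 -0.0219159   0.37987277 -0.0246159  -3.7382691  -3.06276997
 -0.77917847 -0.34721903]
[0.50424982 0.05454942 0.07381614]
wing ends [0.62353846 0.03195484 0.174     ] [0.56301577 0.04021803 0.174     ] [0.59327712 0.03608644 0.174     ] 0.06108416971722079 -7.7745442230175
dir nut -11.773175533884206 0.09040186115526011
toe [0.61625656 0.04570197 0.133     ] 0.11182866730546452 -4.528720820848026
toe [0.6103152  0.02000885 0.133     ] 0.1110411612491218 -18.113627133606474
L [0.44723514 0.23917401 0.065     ] 0.193400635567982 107.309125562267
R [ 0.37480943 -0.08756721  0.065     ] 0.19257132344033043 -132.44687661250526
tri blade [0.59640444 0.03585979 0.16288345] 0.0011867201430808506
dishes [ 0.57205048 -0.09923195  0.044     ]
blower [ 0.65564899 -0.08495761  0.088     ]
vial cap [0.6360641  0.16517336 0.066     ]
```

The measurements agree. The centre is near (0.505, 0.0545), and the heading is about -12° from the nut, the toes and both open bolts. The nut axis is about (0.5945, 0.035), with the wings at about -8°. Next I approach above it with the tool x-axis at yaw 172°, so joint 6 has room to turn anticlockwise.

servo_tool:
  increments:
    - {"x": 0.63,"y": 0.92,"az": 0.76,"claw": 0}
    - {"x": 0.63,"y": 0.92,"az": 0.76}
    - {"x": 0.63,"y": 0.92,"az": 0.76}
    - {"x": 0.63,"y": 0.92,"az": 0.76}
    - {"x": 0.63,"y": 0.92,"az": 0.76}
  newtons: 30

```text
schema error: expected keys claw, x, y, z, ax, ay, az
```

servo_tool:
  increments:
    - {"x": 0.63,"y": 0.92,"az": 0.76}
    - {"x": 0.63,"y": 0.92,"az": 0.76}
    - {"x": 0.63,"y": 0.92,"az": 0.76}
    - {"x": 0.63,"y": 0.92,"az": 0.76}
    - {"x": 0.63,"y": 0.92,"az": 0.76}

```text
schema error: expected keys claw, x, y, z, ax, ay, az
```

All keys are needed in every row.

servo_tool:
  increments:
    - {"claw": 0,"x": 0.63,"y": 0.92,"z": 0,"ax": 0,"ay": 0,"az": 0.76}
    - {"claw": 0,"x": 0.63,"y": 0.92,"z": 0,"ax": 0,"ay": 0,"az": 0.76}
    - {"claw": 0,"x": 0.63,"y": 0.92,"z": 0,"ax": 0,"ay": 0,"az": 0.76}
    - {"claw": 0,"x": 0.63,"y": 0.92,"z": 0,"ax": 0,"ay": 0,"az": 0.76}
    - {"claw": 0,"x": 0.63,"y": 0.92,"z": 0,"ax": 0,"ay": 0,"az": 0.76}
  newtons: 30

```text
clock: 0.6
tcp_pos: [0.2815, -0.422, 0.2478]
orientation: [-0.0, 0.902, 0.432, 0.0]
wrist_force: [0.6, -0.3, 0.8]
finger_gap: 0.0855
```

servo_tool:
  increments:
    - {"claw": 0,"x": 0.63,"y": 0.92,"z": 0,"ax": 0,"ay": 0,"az": 0.76}
    - {"claw": 0,"x": 0.63,"y": 0.92,"z": 0,"ax": 0,"ay": 0,"az": 0.76}
    - {"claw": 0,"x": 0.63,"y": 0.92,"z": 0,"ax": 0,"ay": 0,"az": 0.76}
    - {"claw": 0,"x": 0.63,"y": 0.92,"z": 0,"ax": 0,"ay": 0,"az": 0.76}
    - {"claw": 0,"x": 0.63,"y": 0.92,"z": 0,"ax": 0,"ay": 0,"az": 0.76}

```text
clock: 1.1
tcp_pos: [0.3603, -0.307, 0.248]
orientation: [-0.0, 0.757, 0.654, 0.0]
wrist_force: [0.1, 0.1, 1.1]
finger_gap: 0.0854
```

servo_tool:
  increments:
    - {"claw": 0,"x": 0.63,"y": 0.92,"z": 0,"ax": 0,"ay": 0,"az": 0.76}
    - {"claw": 0,"x": 0.63,"y": 0.92,"z": 0,"ax": 0,"ay": 0,"az": 0.76}
    - {"claw": 0,"x": 0.63,"y": 0.92,"z": 0,"ax": 0,"ay": 0,"az": 0.76}
    - {"claw": 0,"x": 0.63,"y": 0.92,"z": 0,"ax": 0,"ay": 0,"az": 0.76}
    - {"claw": 0,"x": 0.63,"y": 0.92,"z": 0,"ax": 0,"ay": 0,"az": 0.76}

```text
clock: 1.6
tcp_pos: [0.439, -0.192, 0.248]
orientation: [-0.0, 0.559, 0.829, 0.0]
wrist_force: [1.2, 0.2, 0.3]
finger_gap: 0.0853
```

servo_tool:
  increments:
    - {"claw": 0,"x": 0.63,"y": 0.92,"z": 0,"ax": 0,"ay": 0,"az": 0.76}
    - {"claw": 0,"x": 0.63,"y": 0.92,"z": 0,"ax": 0,"ay": 0,"az": 0.76}
    - {"claw": 0,"x": 0.63,"y": 0.92,"z": 0,"ax": 0,"ay": 0,"az": 0.76}
    - {"claw": 0,"x": 0.63,"y": 0.92,"z": 0,"ax": 0,"ay": 0,"az": 0.76}
    - {"claw": 0,"x": 0.63,"y": 0.92,"z": 0,"ax": 0,"ay": 0,"az": 0.76}

```text
clock: 2.1
tcp_pos: [0.5177, -0.0771, 0.2479]
orientation: [-0.0, 0.322, 0.947, 0.0]
wrist_force: [0.8, -0.2, 0.3]
finger_gap: 0.0853
```

servo_tool:
  increments:
    - {"claw": 0,"x": 0.63,"y": 0.92,"z": 0,"ax": 0,"ay": 0,"az": 0.76}
    - {"claw": 0,"x": 0.63,"y": 0.92,"z": 0,"ax": 0,"ay": 0,"az": 0.76}
    - {"claw": 0,"x": 0.63,"y": 0.92,"z": 0,"ax": 0,"ay": 0,"az": 0.76}
    - {"claw": 0,"x": 0.63,"y": 0.92,"z": 0,"ax": 0,"ay": 0,"az": 0.76}
    - {"claw": 0,"x": 0.5,"y": 0.8,"z": 0,"ax": 0,"ay": 0,"az": 0.7}

```text
clock: 2.6
tcp_pos: [0.5934, 0.0351, 0.2477]
orientation: [-0.0, 0.066, 0.998, 0.0]
wrist_force: [0.5, -0.7, 0.1]
finger_gap: 0.0853
```

```bash
python3 - <<'E'
from h import *
s=env.get_state(); print(s['clock'],s['tcp_pos'],s['orientation'],s['joint_pos'],s['wrist_force'],s['ft_torque'])
q=s['orientation'];print(np.degrees(2*np.arctan2(q[2],q[1])))
im=env.read_camera("side");crop(im,170,90,160,120,5,"pics/s3.png")
im=env.read_camera("top");crop(im,180,130,140,120,5,"pics/t3.png")
E
```

```text
2.6 [0.59339616 0.03506445 0.24767616] [-4.61840380e-04  6.61887604e-02  9.97807010e-01  7.66392672e-05] [-7.60388885e-02  3.52483975e-01  1.00034942e-01  1.31927243e+00
  1.44217662e-04  5.64354278e-02] [ 0.51915129 -0.72788047  0.09506265] [0.03619081 0.02551472 0.00385193]
172.4097769591187
```

View pictures.

View pics/s3.png

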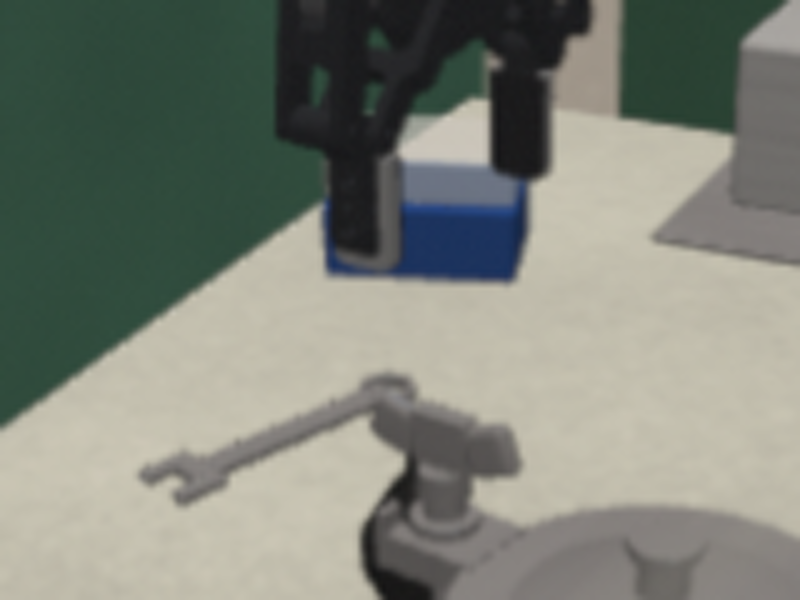

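View pics/t3.png

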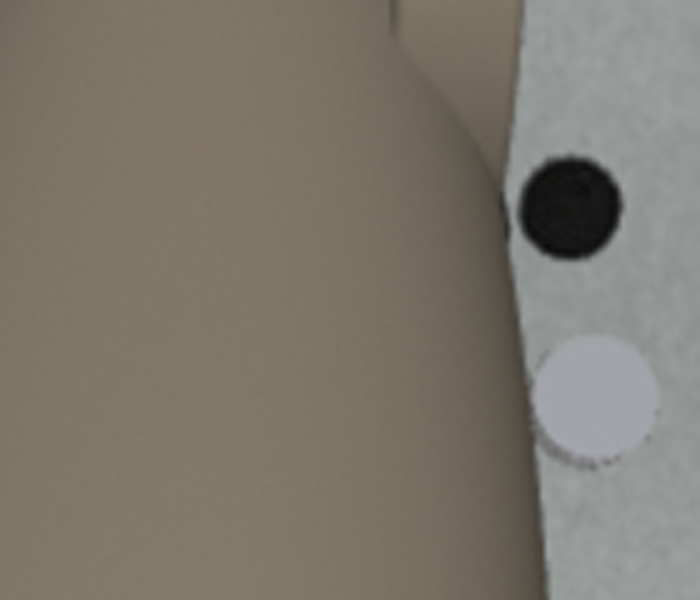

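The side picture shows the open gripper directly above the nut, and the top view is blocked by the arm. Descending.

servo_tool:
  increments:
    - {"claw": 0,"x": 0.04,"y": 0,"z": -0.8,"ax": 0,"ay": 0,"az": 0}
    - {"claw": 0,"x": 0,"y": 0,"z": -0.8,"ax": 0,"ay": 0,"az": 0}
    - {"claw": 0,"x": 0,"y": 0,"z": -0.8,"ax": 0,"ay": 0,"az": 0}
    - {"claw": 0,"x": 0,"y": 0,"z": -0.7,"ax": 0,"ay": 0,"az": 0}
    - {"claw": 0,"x": 0,"y": 0,"z": 0,"ax": 0,"ay": 0,"az": 0}
  newtons: 25

```text
clock: 3.2
tcp_pos: [0.5915, 0.0333, 0.1679]
orientation: [-0.003, 0.069, 0.998, -0.0]
wrist_force: [0.1, 0.5, -0.2]
finger_gap: 0.0853
```

servo_tool:
  increments:
    - {"claw": 0.6,"x": 0,"y": 0,"z": 0,"ax": 0,"ay": 0,"az": 0}
    - {"claw": 0.6,"x": 0,"y": 0,"z": 0,"ax": 0,"ay": 0,"az": 0}
    - {"claw": 0.6,"x": 0,"y": 0,"z": 0,"ax": 0,"ay": 0,"az": 0}
    - {"claw": 0.6,"x": 0,"y": 0,"z": 0,"ax": 0,"ay": 0,"az": 0}
    - {"claw": 0.6,"x": 0,"y": 0,"z": 0,"ax": 0,"ay": 0,"az": 0}

```text
clock: 3.7
tcp_pos: [0.5942, 0.0338, 0.1714]
orientation: [0.001, 0.069, 0.998, 0.0]
wrist_force: [0.1, 0.3, 0.6]
finger_gap: 0.0344
```

```bash
python3 - <<'E'
from h import *
s=env.get_state(); print(s['clock'],s['tcp_pos'],s['finger_gap'],s['wrist_force'],s['ft_torque'])
im=env.read_camera("side");crop(im,210,120,100,75,8,"pics/s4.png")
E
```

```text
3.7 [0.59423684 0.03375316 0.17140212] 0.034413388972796694 [0.09346398 0.31446348 0.59263048] [-0.01116359 -0.02586308 -0.02920866]
```

View pics/s4.png

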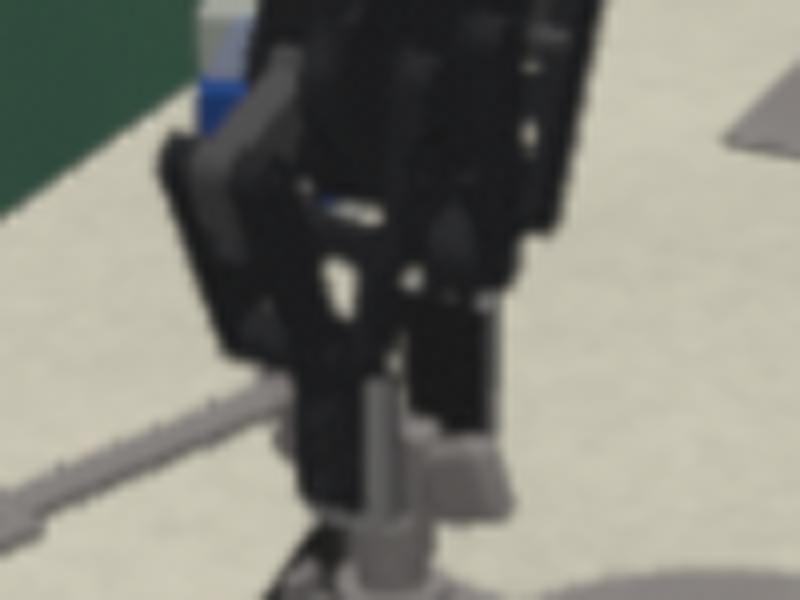

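```bash
python3 - <<'E'
from h import *
z=lambda p:(p-[210,120]+.44)*8
print(proj("side",[[.5947,.0351,.1613],[.594,.036,.1613],[.5964,.0359,.1613]]))
print("nut",z(proj("side",[.5947,.0351,.1613])), "near finger inner tip at tcp", z(proj("side",[[.5942-.0023,.0338+.017,.1714-.012]])))
# bottoms of finger: corners +-11mm along yaw
for s in(-.011,.011): print(z(proj("side",[[.5942-.0023*1+s*np.cos(-.136),.0338+.017+s*np.sin(-.136),.1714-.013]])))
# blade flat corners, predicted for axis guess
u=np.array([np.cos(np.radians(-7.8)),np.sin(np.radians(-7.8))]);v=np.array([-u[1],u[0]])
sd=lambda p:(p-[225,150]+.44)*8
for c in([.5947,.0351],[.594,.036]):
  for a,b,h in [(-.012,.0045,.011),(.012,.0045,.011),(-.012,.0045,-.011),(.012,.0045,-.011)]:
    p=np.array(c)+a*u+b*v; print(c,a,h,sd(proj("side",[[*p,.1613+h]])))
E
```

```text
[[258.6792179  177.53983292]
 [258.81904828 177.83945989]
 [257.60780569 177.54917969]]
nut [[392.95374319 463.83866338]] near finger inner tip at tcp [[373.43470146 505.66543705]]
[[416.38682995 522.98960681]]
[[331.29792483 496.67224384]]
[0.5947, 0.0351] -0.012 0.011 [[307.5717286  201.11858779]]
[0.5947, 0.0351] 0.012 0.011 [[215.06091302 173.95496522]]
[0.5947, 0.0351] -0.012 -0.011 [[308.26189756 290.38307778]]
[0.5947, 0.0351] 0.012 -0.011 [[217.1906729  262.14302844]]
[0.594, 0.036] -0.012 0.011 [[308.76442018 203.53448165]]
[0.594, 0.036] 0.012 0.011 [[216.10194161 176.2904059 ]]
[0.594, 0.036] -0.012 -0.011 [[309.43615699 292.88719906]]
[0.594, 0.036] 0.012 -0.011 [[218.21856829 264.56567818]]
```

servo_tool:
  increments:
    - {"claw": 0.75,"x": 0,"y": 0,"z": -0.05,"ax": 0,"ay": 0,"az": 0}
    - {"claw": 0.75,"x": 0,"y": 0,"z": 0,"ax": 0,"ay": 0,"az": 0}
    - {"claw": 0.75,"x": 0,"y": 0,"z": 0,"ax": 0,"ay": 0,"az": 0}

```text
clock: 4.05
tcp_pos: [0.5939, 0.0338, 0.1695]
orientation: [-0.0, 0.069, 0.998, 0.0]
wrist_force: [-0.1, 0.5, -0.7]
finger_gap: 0.0213
```

servo_tool:
  increments:
    - {"claw": 0.83,"x": 0,"y": 0.05,"z": 0,"ax": 0,"ay": 0,"az": 0}
    - {"claw": 0.83,"x": 0,"y": 0,"z": 0,"ax": 0,"ay": 0,"az": 0}
    - {"claw": 0.83,"x": 0,"y": 0,"z": 0,"ax": 0,"ay": 0,"az": 0}
  newtons: 20

```text
clock: 4.35
tcp_pos: [0.594, 0.0351, 0.1696]
orientation: [0.0, 0.069, 0.998, 0.0]
wrist_force: [0.6, 0.2, -0.5]
finger_gap: 0.0147
```

servo_tool:
  increments:
    - {"claw": 0.87,"x": 0,"y": 0,"z": 0,"ax": 0,"ay": 0,"az": 0}
    - {"claw": 0.87,"x": 0,"y": 0,"z": 0,"ax": 0,"ay": 0,"az": 0}

```text
clock: 4.55
tcp_pos: [0.594, 0.035, 0.1696]
orientation: [0.0, 0.069, 0.998, 0.0]
wrist_force: [0.5, 0.6, -0.1]
finger_gap: 0.011
```

```bash
python3 - <<'E'
from h import *
s=env.get_state(); print(s['clock'],s['tcp_pos'],s['finger_gap'],s['wrist_force'],s['ft_torque'])
im=env.read_camera("side");crop(im,210,120,100,75,8,"pics/s5.png")
E
```

```text
4.55 [0.59395576 0.03501378 0.16956113] 0.011003719220335998 [ 0.46489367  0.63036267 -0.13362366] [-0.05848721 -0.01557196 -0.06922603]
```

View pics/s5.png

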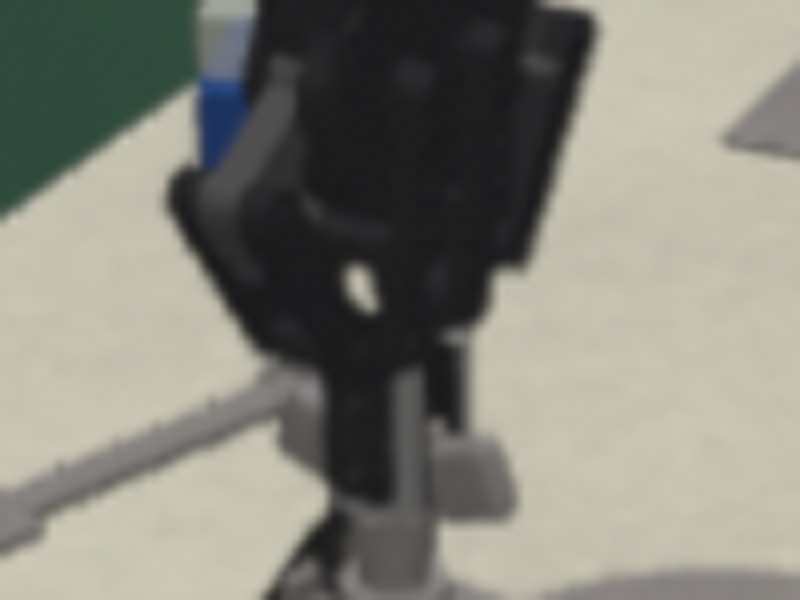

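servo_tool:
  increments:
    - {"claw": 0.92,"x": 0,"y": 0,"z": 0,"ax": 0,"ay": 0,"az": 0}
    - {"claw": 0.92,"x": 0,"y": 0,"z": 0,"ax": 0,"ay": 0,"az": 0}

```text
clock: 4.8
tcp_pos: [0.594, 0.0353, 0.1697]
orientation: [0.0, 0.069, 0.998, 0.0]
wrist_force: [0.1, 1.6, 0.2]
finger_gap: 0.0083
```

```bash
cat > st.py <<'E'
from h import *
import sys
N=int(sys.argv[1]) if len(sys.argv)>1 else 1
F=[];M=[];T=[]
for i in range(N):
    if i: env.read_camera("side")
    s=env.get_state(); F.append(s['wrist_force']);M.append(s['ft_torque']);T.append(s['tau'][5])
q=s['orientation'];a=lambda v:np.round(v,3)
from scipy.spatial.transform import Rotation as R
x=R.from_quat([q[1],q[2],q[3],q[0]]).as_matrix()
print(s['clock'],'tcp',np.round(s['tcp_pos'],4),'gap',round(s['finger_gap'],4),'yaw',round(np.degrees(np.arctan2(x[1,0],x[0,0])),2),'zax',a(x[:,2]),'q6',a(s['joint_pos'][5]))
print('F',a(np.mean(F,0)),'sd',a(np.std(F,0)),'M',a(np.mean(M,0)),'sd',a(np.std(M,0)),'tau6',np.round(T,4))
E
python3 st.py 4
```

```text
4.95 tcp [0.594  0.0353 0.1697] gap 0.0083 yaw 172.14 zax [ 0.     0.001 -1.   ] q6 0.061
F [-0.276  1.881  1.111] sd [0.381 0.325 0.777] M [ 0.498  0.043 -0.108] sd [0.009 0.012 0.037] tau6 [-0.0824 -0.082  -0.0818 -0.0817]
```

Gripped with a 1.9 N side load. tau6 is clean and reads about the 0.08 N m thread friction, so it works as the feel signal. I'll firm the grip and start turning anticlockwise, rising with the thread.

servo_tool:
  increments:
    - {"claw": 1,"x": 0,"y": 0,"z": 0,"ax": 0,"ay": 0,"az": 0}
    - {"claw": 1,"x": 0,"y": 0,"z": 0,"ax": 0,"ay": 0,"az": 0}
    - {"claw": 1,"x": 0,"y": 0,"z": 0.008,"ax": 0,"ay": 0,"az": 0.5}
    - {"claw": 1,"x": 0,"y": 0,"z": 0.008,"ax": 0,"ay": 0,"az": 0.5}
    - {"claw": 1,"x": 0,"y": 0,"z": 0.008,"ax": 0,"ay": 0,"az": 0.5}
  newtons: 30

```text
clock: 5.45
tcp_pos: [0.594, 0.035, 0.1703]
orientation: [0.0, -0.038, 0.999, 0.0]
wrist_force: [-0.3, 0.7, 1.0]
finger_gap: 0.0081
```

```bash
python3 st.py 3
```

```text
5.55 tcp [0.594  0.035  0.1703] gap 0.0083 yaw -175.85 zax [ 0.  0. -1.] q6 -0.148
F [-0.181  1.839  1.301] sd [0.208 0.965 0.472] M [ 0.439  0.023 -0.064] sd [0.02  0.032 0.059] tau6 [ 0.639  -0.1041 -0.471 ]
```

servo_tool:
  increments:
    - {"claw": 1,"x": 0,"y": 0,"z": 0.012,"ax": 0,"ay": 0,"az": 0.75}
    - {"claw": 1,"x": 0,"y": 0,"z": 0.012,"ax": 0,"ay": 0,"az": 0.75}
    - {"claw": 1,"x": 0,"y": 0,"z": 0.012,"ax": 0,"ay": 0,"az": 0.75}
    - {"claw": 1,"x": 0,"y": 0,"z": 0.012,"ax": 0,"ay": 0,"az": 0.75}
    - {"claw": 1,"x": 0,"y": 0,"z": 0,"ax": 0,"ay": 0,"az": 0}

```text
clock: 6.05
tcp_pos: [0.5942, 0.0349, 0.1715]
orientation: [0.0, -0.242, 0.97, -0.0]
wrist_force: [1.3, 0.7, 0.9]
finger_gap: 0.0082
```

```bash
python3 st.py 4
```

```text
6.2 tcp [0.5942 0.0349 0.1715] gap 0.0081 yaw -152.02 zax [ 0. -0. -1.] q6 -0.564
F [0.305 1.234 1.41 ] sd [0.628 0.362 0.646] M [ 0.285 -0.13   0.05 ] sd [0.007 0.02  0.057] tau6 [-0.6651 -0.1524 -0.0092  0.0368]
```

servo_tool:
  increments:
    - {"claw": 1,"x": 0,"y": 0,"z": 0.012,"ax": 0,"ay": 0,"az": 0.75}
    - {"claw": 1,"x": 0,"y": 0,"z": 0.012,"ax": 0,"ay": 0,"az": 0.75}
    - {"claw": 1,"x": 0,"y": 0,"z": 0.012,"ax": 0,"ay": 0,"az": 0.75}
    - {"claw": 1,"x": 0,"y": 0,"z": 0.004,"ax": 0,"ay": 0,"az": 0.25}
    - {"claw": 1,"x": 0,"y": 0,"z": 0.004,"ax": 0,"ay": 0,"az": 0.25}

```text
clock: 6.7
tcp_pos: [0.5944, 0.0348, 0.1726]
orientation: [0.0, -0.423, 0.906, -0.0]
wrist_force: [0.9, 0.6, 0.4]
finger_gap: 0.0079
```

```bash
python3 st.py 5
```

```text
6.9 tcp [0.5943 0.0348 0.1726] gap 0.0083 yaw -129.99 zax [ 0.001 -0.    -1.   ] q6 -0.949
F [1.399 0.33  1.018] sd [0.411 0.354 0.4  ] M [ 0.162 -0.381 -0.057] sd [0.046 0.055 0.025] tau6 [ 0.253  -0.1205 -0.2781 -0.1057 -0.0479]
```

servo_tool:
  increments:
    - {"claw": 1,"x": 0,"y": 0,"z": 0.004,"ax": 0,"ay": 0,"az": 0.25}
    - {"claw": 1,"x": 0,"y": 0,"z": 0.004,"ax": 0,"ay": 0,"az": 0.25}
    - {"claw": 1,"x": 0,"y": 0,"z": 0.002,"ax": 0,"ay": 0,"az": 0.12}
    - {"claw": 1,"x": 0,"y": 0,"z": 0.001,"ax": 0,"ay": 0,"az": 0.06}
    - {"claw": 1,"x": 0,"y": 0,"z": 0,"ax": 0,"ay": 0,"az": 0.03}

```text
clock: 7.4
tcp_pos: [0.5943, 0.0349, 0.1729]
orientation: [0.0, -0.468, 0.884, -0.0]
wrist_force: [1.5, 0.1, 1.4]
finger_gap: 0.0086
```

```bash
python3 st.py 5
```

```text
7.6 tcp [0.5942 0.0349 0.1729] gap 0.0081 yaw -124.21 zax [ 0. -0. -1.] q6 -1.05
F [2.063 0.022 1.144] sd [0.37  0.476 0.439] M [ 0.005 -0.677 -0.089] sd [0.023 0.035 0.027] tau6 [-0.0705 -0.0923 -0.1103 -0.0907 -0.085 ]
```

servo_tool:
  increments:
    - {"claw": 1,"x": 0.01,"y": 0,"z": 0.005,"ax": 0,"ay": 0,"az": 0.3}
    - {"claw": 1,"x": 0,"y": 0,"z": 0.005,"ax": 0,"ay": 0,"az": 0.3}
    - {"claw": 1,"x": 0,"y": 0,"z": 0.003,"ax": 0,"ay": 0,"az": 0.2}
    - {"claw": 1,"x": 0,"y": 0,"z": 0.002,"ax": 0,"ay": 0,"az": 0.1}
    - {"claw": 1,"x": 0,"y": 0,"z": 0.001,"ax": 0,"ay": 0,"az": 0.05}

```text
clock: 8.1
tcp_pos: [0.5943, 0.035, 0.1732]
orientation: [0.0, -0.526, 0.851, -0.0]
wrist_force: [2.9, 1.0, 1.3]
finger_gap: 0.0084
```

```bash
python3 st.py 4
```

```text
8.25 tcp [0.5943 0.035  0.1732] gap 0.0079 yaw -116.6 zax [ 0. -0. -1.] q6 -1.182
F [2.853 0.103 1.281] sd [0.084 0.565 0.158] M [-0.041 -0.673 -0.096] sd [0.008 0.029 0.02 ] tau6 [-0.0711 -0.1044 -0.1289 -0.0929]
```

servo_tool:
  increments:
    - {"claw": 1,"x": 0.01,"y": 0,"z": 0.005,"ax": 0,"ay": 0,"az": 0.3}
    - {"claw": 1,"x": 0,"y": 0,"z": 0.005,"ax": 0,"ay": 0,"az": 0.3}
    - {"claw": 1,"x": 0,"y": 0,"z": 0.003,"ax": 0,"ay": 0,"az": 0.2}
    - {"claw": 1,"x": 0,"y": 0,"z": 0.002,"ax": 0,"ay": 0,"az": 0.1}
    - {"claw": 1,"x": 0,"y": 0,"z": 0.001,"ax": 0,"ay": 0,"az": 0.05}

```text
clock: 8.75
tcp_pos: [0.5945, 0.035, 0.1736]
orientation: [0.0, -0.581, 0.814, -0.0]
wrist_force: [2.3, -0.0, 2.6]
finger_gap: 0.0082
```

```bash
python3 st.py 5
```

```text
8.95 tcp [0.5945 0.035  0.1736] gap 0.0083 yaw -109.0 zax [ 0.  0. -1.] q6 -1.315
F [ 2.517 -0.02   1.998] sd [0.357 0.518 0.591] M [-0.071 -0.708 -0.103] sd [0.023 0.018 0.022] tau6 [-0.0722 -0.1053 -0.1293 -0.0928 -0.0808]
```

servo_tool:
  increments:
    - {"claw": 1,"x": 0.01,"y": 0,"z": 0.005,"ax": 0,"ay": 0,"az": 0.3}
    - {"claw": 1,"x": 0,"y": 0,"z": 0.005,"ax": 0,"ay": 0,"az": 0.3}
    - {"claw": 1,"x": 0,"y": 0,"z": 0.003,"ax": 0,"ay": 0,"az": 0.2}
    - {"claw": 1,"x": 0,"y": 0,"z": 0.002,"ax": 0,"ay": 0,"az": 0.1}
    - {"claw": 1,"x": 0,"y": 0,"z": 0.001,"ax": 0,"ay": 0,"az": 0.05}

```text
clock: 9.45
tcp_pos: [0.5947, 0.035, 0.174]
orientation: [-0.0, -0.634, 0.774, 0.0]
wrist_force: [1.5, -0.3, 2.2]
finger_gap: 0.0084
```

```bash
python3 st.py 5
```

```text
9.65 tcp [0.5947 0.035  0.174 ] gap 0.0078 yaw -101.4 zax [ 0.  0. -1.] q6 -1.448
F [ 1.949 -0.344  2.363] sd [0.4   0.319 0.297] M [-0.102 -0.675 -0.063] sd [0.011 0.015 0.024] tau6 [-0.073  -0.106  -0.1293 -0.0922 -0.0798]
```

servo_tool:
  increments:
    - {"claw": 1,"x": 0.01,"y": 0,"z": 0.006,"ax": 0,"ay": 0,"az": 0.3}
    - {"claw": 1,"x": 0,"y": 0,"z": 0.005,"ax": 0,"ay": 0,"az": 0.3}
    - {"claw": 1,"x": 0,"y": 0,"z": 0.003,"ax": 0,"ay": 0,"az": 0.2}
    - {"claw": 1,"x": 0,"y": 0,"z": 0.002,"ax": 0,"ay": 0,"az": 0.1}
    - {"claw": 1,"x": 0,"y": 0,"z": 0.001,"ax": 0,"ay": 0,"az": 0.05}

```text
clock: 10.15
tcp_pos: [0.5949, 0.035, 0.1744]
orientation: [-0.0, -0.683, 0.73, 0.0]
wrist_force: [1.8, -1.1, 2.0]
finger_gap: 0.0081
```

```bash
python3 st.py 5
```

```text
10.35 tcp [0.595  0.035  0.1744] gap 0.0083 yaw -93.8 zax [-0.  0. -1.] q6 -1.58
F [ 2.196 -0.389  2.057] sd [0.419 0.484 0.311] M [-0.098 -0.652 -0.072] sd [0.031 0.035 0.028] tau6 [-0.0728 -0.1057 -0.1289 -0.0917 -0.0794]
```

servo_tool:
  increments:
    - {"claw": 1,"x": 0,"y": 0,"z": 0.006,"ax": 0,"ay": 0,"az": 0.3}
    - {"claw": 1,"x": 0,"y": 0,"z": 0.005,"ax": 0,"ay": 0,"az": 0.3}
    - {"claw": 1,"x": 0,"y": 0,"z": 0.003,"ax": 0,"ay": 0,"az": 0.2}
    - {"claw": 1,"x": 0,"y": 0,"z": 0.002,"ax": 0,"ay": 0,"az": 0.1}
    - {"claw": 1,"x": 0,"y": 0,"z": 0.001,"ax": 0,"ay": 0,"az": 0.05}

```text
clock: 10.85
tcp_pos: [0.595, 0.035, 0.1748]
orientation: [-0.0, 0.73, -0.683, -0.0]
wrist_force: [3.2, -0.2, 0.9]
finger_gap: 0.0087
```

```bash
python3 st.py 5
```

```text
11.05 tcp [0.595  0.035  0.1748] gap 0.0082 yaw -86.2 zax [-0.  0. -1.] q6 -1.713
F [ 3.052 -0.131  1.041] sd [0.538 0.332 0.254] M [-0.075 -0.803 -0.103] sd [0.011 0.022 0.033] tau6 [-0.0716 -0.1046 -0.1289 -0.0928 -0.0809]
```

servo_tool:
  increments:
    - {"claw": 1,"x": 0.015,"y": 0,"z": 0.006,"ax": 0,"ay": 0,"az": 0.3}
    - {"claw": 1,"x": 0,"y": 0,"z": 0.005,"ax": 0,"ay": 0,"az": 0.3}
    - {"claw": 1,"x": 0,"y": 0,"z": 0.003,"ax": 0,"ay": 0,"az": 0.2}
    - {"claw": 1,"x": 0,"y": 0,"z": 0.002,"ax": 0,"ay": 0,"az": 0.1}
    - {"claw": 1,"x": 0,"y": 0,"z": 0.001,"ax": 0,"ay": 0,"az": 0.05}

```text
clock: 11.55
tcp_pos: [0.5952, 0.035, 0.1751]
orientation: [0.0, 0.774, -0.633, -0.0]
wrist_force: [2.4, -1.1, 1.4]
finger_gap: 0.0082
```

```bash
python3 st.py 5
```

```text
11.75 tcp [0.5953 0.0351 0.1752] gap 0.0082 yaw -78.6 zax [-0.  0. -1.] q6 -1.845
F [ 2.582 -0.534  1.248] sd [0.217 0.62  0.387] M [-0.037 -0.697 -0.05 ] sd [0.018 0.025 0.034] tau6 [-0.0704 -0.1032 -0.1265 -0.0893 -0.0768]
```

servo_tool:
  increments:
    - {"claw": 1,"x": 0,"y": 0,"z": 0.006,"ax": 0,"ay": 0,"az": 0.3}
    - {"claw": 1,"x": 0,"y": 0,"z": 0.005,"ax": 0,"ay": 0,"az": 0.3}
    - {"claw": 1,"x": 0,"y": 0,"z": 0.003,"ax": 0,"ay": 0,"az": 0.2}
    - {"claw": 1,"x": 0,"y": 0,"z": 0.002,"ax": 0,"ay": 0,"az": 0.1}
    - {"claw": 1,"x": 0,"y": 0,"z": 0.001,"ax": 0,"ay": 0,"az": 0.05}

```text
clock: 12.25
tcp_pos: [0.5953, 0.0351, 0.1756]
orientation: [0.0, 0.814, -0.581, -0.0]
wrist_force: [2.8, -0.0, 1.0]
finger_gap: 0.0084
```

```bash
python3 st.py 5
```

```text
12.45 tcp [0.5953 0.0351 0.1756] gap 0.0081 yaw -71.0 zax [-0.  0. -1.] q6 -1.978
F [2.692 0.126 0.291] sd [0.327 0.313 0.641] M [ 0.021 -0.8   -0.083] sd [0.026 0.034 0.022] tau6 [-0.0686 -0.1014 -0.1253 -0.0889 -0.0768]
```

servo_tool:
  increments:
    - {"claw": 1,"x": 0.01,"y": 0,"z": 0.005,"ax": 0,"ay": 0,"az": 0.3}
    - {"claw": 1,"x": 0,"y": 0,"z": 0.005,"ax": 0,"ay": 0,"az": 0.3}
    - {"claw": 1,"x": 0,"y": 0,"z": 0.003,"ax": 0,"ay": 0,"az": 0.2}
    - {"claw": 1,"x": 0,"y": 0,"z": 0.002,"ax": 0,"ay": 0,"az": 0.1}
    - {"claw": 1,"x": 0,"y": 0,"z": 0.001,"ax": 0,"ay": 0,"az": 0.05}

```text
clock: 12.95
tcp_pos: [0.5955, 0.0351, 0.176]
orientation: [0.0, 0.851, -0.525, -0.0]
wrist_force: [2.9, -0.7, -0.1]
finger_gap: 0.0083
```

```bash
python3 st.py 5
```

```text
13.15 tcp [0.5955 0.0351 0.176 ] gap 0.0082 yaw -63.4 zax [-0.  0. -1.] q6 -2.111
F [ 2.282  0.302 -0.226] sd [0.447 0.57  0.602] M [ 0.079 -0.749 -0.085] sd [0.023 0.033 0.02 ] tau6 [-0.0672 -0.1001 -0.1233 -0.0863 -0.0738]
```

servo_tool:
  increments:
    - {"claw": 1,"x": 0,"y": 0,"z": 0.005,"ax": 0,"ay": 0,"az": 0.3}
    - {"claw": 1,"x": 0,"y": 0,"z": 0.005,"ax": 0,"ay": 0,"az": 0.3}
    - {"claw": 1,"x": 0,"y": 0,"z": 0.003,"ax": 0,"ay": 0,"az": 0.2}
    - {"claw": 1,"x": 0,"y": 0,"z": 0.002,"ax": 0,"ay": 0,"az": 0.1}
    - {"claw": 1,"x": 0,"y": 0,"z": 0.001,"ax": 0,"ay": 0,"az": 0.05}

```text
clock: 13.65
tcp_pos: [0.5956, 0.0351, 0.1764]
orientation: [-0.0, 0.884, -0.468, -0.0]
wrist_force: [2.5, 0.8, -0.5]
finger_gap: 0.0083
```

```bash
python3 st.py 5
```

```text
13.85 tcp [0.5956 0.035  0.1764] gap 0.0081 yaw -55.8 zax [-0.  0. -1.] q6 -2.243
F [ 3.006  0.732 -0.632] sd [0.341 0.281 0.514] M [ 0.199 -0.843 -0.084] sd [0.024 0.04  0.032] tau6 [-0.0657 -0.0987 -0.1229 -0.0866 -0.0747]
```

servo_tool:
  increments:
    - {"claw": 1,"x": 0.015,"y": 0.005,"z": 0.004,"ax": 0,"ay": 0,"az": 0.3}
    - {"claw": 1,"x": 0,"y": 0,"z": 0.004,"ax": 0,"ay": 0,"az": 0.3}
    - {"claw": 1,"x": 0,"y": 0,"z": 0.003,"ax": 0,"ay": 0,"az": 0.2}
    - {"claw": 1,"x": 0,"y": 0,"z": 0.002,"ax": 0,"ay": 0,"az": 0.1}
    - {"claw": 1,"x": 0,"y": 0,"z": 0.001,"ax": 0,"ay": 0,"az": 0.05}

```text
clock: 14.35
tcp_pos: [0.5958, 0.0352, 0.1768]
orientation: [0.0, 0.913, -0.408, -0.0]
wrist_force: [3.0, 1.3, -1.2]
finger_gap: 0.0084
```

```bash
python3 st.py 5
```

```text
14.55 tcp [0.5959 0.0352 0.1768] gap 0.0087 yaw -48.2 zax [-0. -0. -1.] q6 -2.376
F [ 2.149  0.652 -0.649] sd [0.573 0.444 0.55 ] M [ 0.23  -0.654 -0.084] sd [0.035 0.033 0.014] tau6 [-0.0657 -0.0986 -0.1218 -0.0846 -0.0721]
```

servo_tool:
  increments:
    - {"claw": 1,"x": 0.01,"y": 0.01,"z": 0.005,"ax": 0,"ay": 0,"az": 0.3}
    - {"claw": 1,"x": 0,"y": 0,"z": 0.005,"ax": 0,"ay": 0,"az": 0.3}
    - {"claw": 1,"x": 0,"y": 0,"z": 0.003,"ax": 0,"ay": 0,"az": 0.2}
    - {"claw": 1,"x": 0,"y": 0,"z": 0.002,"ax": 0,"ay": 0,"az": 0.1}
    - {"claw": 1,"x": 0,"y": 0,"z": 0.001,"ax": 0,"ay": 0,"az": 0.05}

```text
clock: 15.05
tcp_pos: [0.596, 0.0354, 0.1771]
orientation: [0.0, 0.938, -0.347, -0.0]
wrist_force: [1.3, 0.9, -0.0]
finger_gap: 0.008
```

```bash
python3 st.py 5
```

```text
15.25 tcp [0.5961 0.0354 0.1771] gap 0.0082 yaw -40.6 zax [-0. -0. -1.] q6 -2.508
F [1.626 0.901 0.143] sd [0.686 0.22  0.376] M [ 0.189 -0.512 -0.087] sd [0.03  0.022 0.027] tau6 [-0.0649 -0.0979 -0.1211 -0.0843 -0.0723]
```

```bash
python3 - <<'E'
from h import *
im=env.read_camera("side");crop(im,210,120,100,75,8,"pics/s6.png")
E
```

```text
(no output)
```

View pics/s6.png

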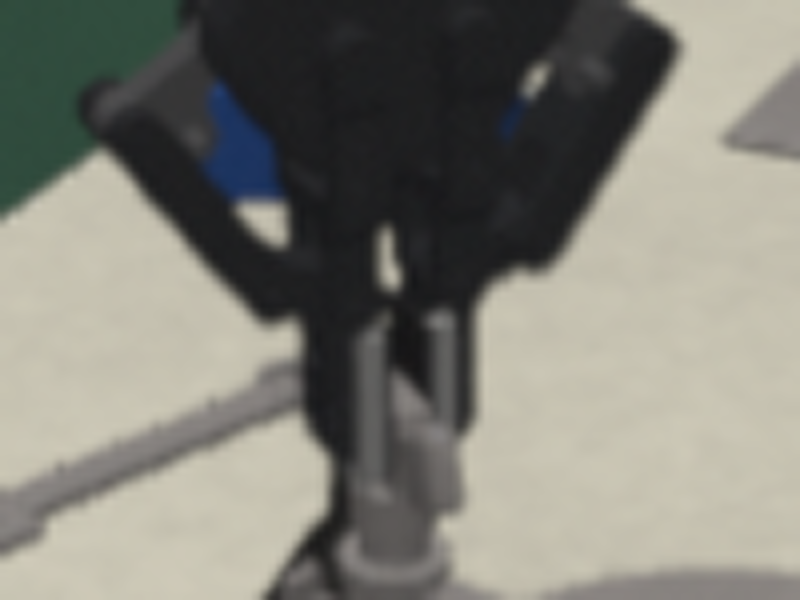

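The picture shows the blade turned with the pads (wing end at (440,470)) and the collar at (395,560) now standing off the lug. Continuing.

servo_tool:
  increments:
    - {"claw": 1,"x": 0.01,"y": 0.01,"z": 0.005,"ax": 0,"ay": 0,"az": 0.3}
    - {"claw": 1,"x": 0,"y": 0,"z": 0.005,"ax": 0,"ay": 0,"az": 0.3}
    - {"claw": 1,"x": 0,"y": 0,"z": 0.003,"ax": 0,"ay": 0,"az": 0.2}
    - {"claw": 1,"x": 0,"y": 0,"z": 0.002,"ax": 0,"ay": 0,"az": 0.1}
    - {"claw": 1,"x": 0,"y": 0,"z": 0.001,"ax": 0,"ay": 0,"az": 0.05}

```text
clock: 15.8
tcp_pos: [0.5963, 0.0357, 0.1775]
orientation: [0.0, 0.959, -0.284, -0.0]
wrist_force: [0.9, 0.6, -0.7]
finger_gap: 0.0083
```

```bash
python3 st.py 5
```

```text
16.0 tcp [0.5963 0.0357 0.1775] gap 0.0081 yaw -33.0 zax [-0. -0. -1.] q6 -2.64
F [ 0.882  0.762 -0.748] sd [0.44  0.117 0.435] M [ 0.182 -0.375 -0.056] sd [0.02  0.036 0.028] tau6 [-0.0641 -0.0969 -0.1201 -0.083  -0.0709]
```

servo_tool:
  increments:
    - {"claw": 1,"x": 0,"y": 0.01,"z": 0.005,"ax": 0,"ay": 0,"az": 0.3}
    - {"claw": 1,"x": 0,"y": 0,"z": 0.005,"ax": 0,"ay": 0,"az": 0.3}
    - {"claw": 1,"x": 0,"y": 0,"z": 0.003,"ax": 0,"ay": 0,"az": 0.2}
    - {"claw": 1,"x": 0,"y": 0,"z": 0.002,"ax": 0,"ay": 0,"az": 0.1}
    - {"claw": 1,"x": 0,"y": 0,"z": 0.001,"ax": 0,"ay": 0,"az": 0.05}

```text
clock: 16.5
tcp_pos: [0.5964, 0.0359, 0.1779]
orientation: [0.0, 0.976, -0.22, -0.0]
wrist_force: [1.5, 0.5, -1.3]
finger_gap: 0.0084
```

```bash
python3 st.py 5
```

```text
16.7 tcp [0.5964 0.0359 0.178 ] gap 0.0079 yaw -25.4 zax [-0. -0. -1.] q6 -2.772
F [ 1.447  0.28  -1.257] sd [0.168 0.288 0.388] M [ 0.16  -0.384 -0.07 ] sd [0.015 0.027 0.02 ] tau6 [-0.0621 -0.095  -0.1183 -0.0812 -0.0689]
```

servo_tool:
  increments:
    - {"claw": 1,"x": 0.01,"y": 0,"z": 0.004,"ax": 0,"ay": 0,"az": 0.3}
    - {"claw": 1,"x": 0,"y": 0,"z": 0.004,"ax": 0,"ay": 0,"az": 0.3}
    - {"claw": 1,"x": 0,"y": 0,"z": 0.003,"ax": 0,"ay": 0,"az": 0.2}
    - {"claw": 1,"x": 0,"y": 0,"z": 0.002,"ax": 0,"ay": 0,"az": 0.1}
    - {"claw": 1,"x": 0,"y": 0,"z": 0.001,"ax": 0,"ay": 0,"az": 0.05}

```text
clock: 17.2
tcp_pos: [0.5966, 0.036, 0.1783]
orientation: [-0.0, 0.988, -0.154, -0.0]
wrist_force: [0.6, 1.0, -0.7]
finger_gap: 0.0081
```

```bash
python3 st.py 5
```

```text
17.4 tcp [0.5966 0.036  0.1783] gap 0.0086 yaw -17.8 zax [-0.  0. -1.] q6 -2.905
F [ 0.235  1.045 -0.938] sd [0.361 0.436 0.461] M [ 0.297 -0.282 -0.057] sd [0.034 0.03  0.017] tau6 [-0.0625 -0.0954 -0.1187 -0.0815 -0.0691]
```

servo_tool:
  increments:
    - {"claw": 1,"x": 0,"y": 0,"z": 0.004,"ax": 0,"ay": 0,"az": 0.3}
    - {"claw": 1,"x": 0,"y": 0,"z": 0.004,"ax": 0,"ay": 0,"az": 0.3}
    - {"claw": 1,"x": 0,"y": 0,"z": 0.003,"ax": 0,"ay": 0,"az": 0.2}
    - {"claw": 1,"x": 0,"y": 0,"z": 0.002,"ax": 0,"ay": 0,"az": 0.1}
    - {"claw": 1,"x": 0,"y": 0,"z": 0.001,"ax": 0,"ay": 0,"az": 0.05}

```text
clock: 17.9
tcp_pos: [0.5966, 0.036, 0.1787]
orientation: [-0.0, 0.996, -0.089, -0.0]
wrist_force: [-0.1, 0.9, -0.5]
finger_gap: 0.0081
```

```bash
python3 st.py 5
```

```text
18.1 tcp [0.5967 0.036  0.1787] gap 0.008 yaw -10.2 zax [-0.  0. -1.] q6 -3.038
F [ 0.419  1.216 -0.899] sd [0.4   0.342 0.33 ] M [ 0.433 -0.232 -0.075] sd [0.037 0.036 0.01 ] tau6 [-0.0632 -0.0963 -0.1205 -0.0842 -0.0722]
```

178° turned and still pure friction. Joint 6 is near its limit, so I'll regrip: open, lift, turn back half a turn, and take the blade again.

servo_tool:
  increments:
    - {"claw": 0.6,"x": 0,"y": 0,"z": 0,"ax": 0,"ay": 0,"az": 0}
    - {"claw": 0.6,"x": 0,"y": 0,"z": 0,"ax": 0,"ay": 0,"az": 0}
    - {"claw": 0.6,"x": 0,"y": 0,"z": 0,"ax": 0,"ay": 0,"az": 0}
    - {"claw": 0.6,"x": 0,"y": 0,"z": 0.8,"ax": 0,"ay": 0,"az": 0}
    - {"claw": 0.6,"x": 0,"y": 0,"z": 0.8,"ax": 0,"ay": 0,"az": 0}

```text
clock: 18.6
tcp_pos: [0.596, 0.0358, 0.2185]
orientation: [0.0, 0.996, -0.089, -0.001]
wrist_force: [0.1, -0.1, 0.1]
finger_gap: 0.0342
```

servo_tool:
  increments:
    - {"claw": 0.6,"x": 0,"y": 0,"z": 0,"ax": 0,"ay": 0,"az": -1}
    - {"claw": 0.6,"x": 0,"y": 0,"z": 0,"ax": 0,"ay": 0,"az": -1}
    - {"claw": 0.6,"x": 0,"y": 0,"z": 0,"ax": 0,"ay": 0,"az": -1}
    - {"claw": 0.6,"x": 0,"y": 0,"z": 0,"ax": 0,"ay": 0,"az": -1}
    - {"claw": 0.6,"x": 0,"y": 0,"z": 0,"ax": 0,"ay": 0,"az": -1}

```text
clock: 19.1
tcp_pos: [0.5967, 0.0357, 0.2188]
orientation: [0.0, 0.904, -0.427, 0.0]
wrist_force: [-0.4, 0.4, 0.0]
finger_gap: 0.0342
```

servo_tool:
  increments:
    - {"claw": 0.6,"x": 0,"y": 0,"z": 0,"ax": 0,"ay": 0,"az": -1}
    - {"claw": 0.6,"x": 0,"y": 0,"z": 0,"ax": 0,"ay": 0,"az": -1}
    - {"claw": 0.6,"x": 0,"y": 0,"z": 0,"ax": 0,"ay": 0,"az": -1}
    - {"claw": 0.6,"x": 0,"y": 0,"z": 0,"ax": 0,"ay": 0,"az": -1}
    - {"claw": 0.6,"x": 0,"y": 0,"z": 0,"ax": 0,"ay": 0,"az": -1}

```text
clock: 19.6
tcp_pos: [0.5966, 0.0357, 0.2187]
orientation: [-0.0, -0.704, 0.71, -0.0]
wrist_force: [-0.8, 0.2, 0.7]
finger_gap: 0.0343
```

servo_tool:
  increments:
    - {"claw": 0.6,"x": 0,"y": 0,"z": 0,"ax": 0,"ay": 0,"az": -1}
    - {"claw": 0.6,"x": 0,"y": 0,"z": 0,"ax": 0,"ay": 0,"az": -1}
    - {"claw": 0.6,"x": 0,"y": 0,"z": 0,"ax": 0,"ay": 0,"az": -1}
    - {"claw": 0.6,"x": 0,"y": 0,"z": 0,"ax": 0,"ay": 0,"az": -1}
    - {"claw": 0.6,"x": 0,"y": 0,"z": 0,"ax": 0,"ay": 0,"az": -1}

```text
clock: 20.1
tcp_pos: [0.5967, 0.0358, 0.2188]
orientation: [-0.0, -0.419, 0.908, -0.0]
wrist_force: [-0.3, -0.2, -0.0]
finger_gap: 0.0337
```

servo_tool:
  increments:
    - {"claw": 0.6,"x": 0,"y": 0,"z": 0,"ax": 0,"ay": 0,"az": -1}
    - {"claw": 0.6,"x": 0,"y": 0,"z": 0,"ax": 0,"ay": 0,"az": -1}
    - {"claw": 0.6,"x": 0,"y": 0,"z": 0,"ax": 0,"ay": 0,"az": -1}
    - {"claw": 0.6,"x": 0,"y": 0,"z": 0,"ax": 0,"ay": 0,"az": -1}
    - {"claw": 0.6,"x": 0,"y": 0,"z": 0,"ax": 0,"ay": 0,"az": -1}

```text
clock: 20.6
tcp_pos: [0.5967, 0.0357, 0.2188]
orientation: [-0.0, -0.083, 0.997, -0.0]
wrist_force: [0.4, -0.9, 0.3]
finger_gap: 0.0341
```

servo_tool:
  increments:
    - {"claw": 0.6,"x": 0,"y": 0,"z": 0,"ax": 0,"ay": 0,"az": -1}
    - {"claw": 0.6,"x": 0,"y": 0,"z": 0,"ax": 0,"ay": 0,"az": -1}
    - {"claw": 0.6,"x": 0,"y": 0,"z": 0,"ax": 0,"ay": 0,"az": -0.5}
    - {"claw": 0.6,"x": 0,"y": 0,"z": 0,"ax": 0,"ay": 0,"az": 0}

```text
clock: 21.0
tcp_pos: [0.5967, 0.0357, 0.2187]
orientation: [-0.0, 0.089, 0.996, -0.0]
wrist_force: [-0.4, -0.7, -0.3]
finger_gap: 0.034
```

```bash
python3 st.py 2; python3 - <<'E'
from h import *
im=env.read_camera("side");crop(im,210,120,100,75,8,"pics/s7.png")
E
```

```text
21.05 tcp [0.5967 0.0358 0.2187] gap 0.0345 yaw 169.9 zax [-0. -0. -1.] q6 0.102
F [-0.419 -0.46  -0.105] sd [0.006 0.288 0.24 ] M [-0.024  0.003  0.005] sd [0.002 0.007 0.032] tau6 [0.5153 0.1749]
```

View pics/s7.png

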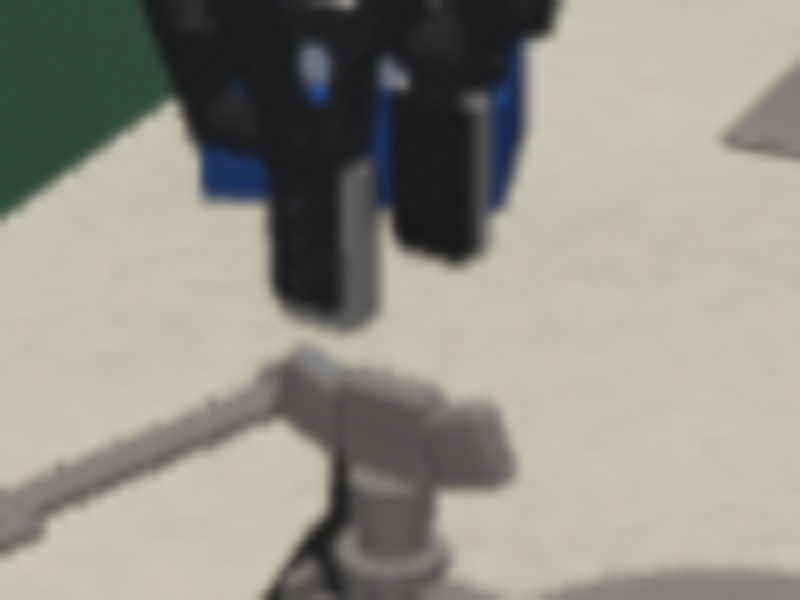

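The nut stands upright and the blade lines up with the jaws at (395,410). Going back down to regrip.

servo_tool:
  increments:
    - {"claw": 0.6,"x": 0,"y": 0,"z": -0.8,"ax": 0,"ay": 0,"az": 0}
    - {"claw": 0.6,"x": 0,"y": 0,"z": -0.8,"ax": 0,"ay": 0,"az": 0}
    - {"claw": 0.8,"x": 0,"y": 0,"z": 0,"ax": 0,"ay": 0,"az": 0}
    - {"claw": 0.87,"x": 0,"y": 0,"z": 0,"ax": 0,"ay": 0,"az": 0}
    - {"claw": 0.9,"x": 0,"y": 0,"z": 0,"ax": 0,"ay": 0,"az": 0}

```text
clock: 21.6
tcp_pos: [0.5968, 0.036, 0.1794]
orientation: [0.0, 0.089, 0.996, 0.0]
wrist_force: [-0.9, -0.6, -3.5]
finger_gap: 0.009
```

servo_tool:
  increments:
    - {"claw": 0.93,"x": 0,"y": 0,"z": 0,"ax": 0,"ay": 0,"az": 0}
    - {"claw": 1,"x": 0,"y": 0,"z": 0,"ax": 0,"ay": 0,"az": 0}
    - {"claw": 1,"x": 0,"y": 0,"z": 0,"ax": 0,"ay": 0,"az": 0}

```text
clock: 21.9
tcp_pos: [0.5969, 0.0359, 0.1793]
orientation: [0.0, 0.089, 0.996, 0.0]
wrist_force: [-0.9, 1.1, -0.0]
finger_gap: 0.008
```

```bash
python3 st.py 3
```

```text
22.0 tcp [0.5969 0.0359 0.1792] gap 0.0083 yaw 169.82 zax [ 0.001  0.    -1.   ] q6 0.104
F [-0.378  0.721  0.393] sd [0.389 0.297 0.29 ] M [ 0.098  0.19  -0.066] sd [0.033 0.018 0.031] tau6 [-0.0701 -0.0697 -0.0694]
```

Regripped cleanly. I'll go on in 7.6° steps with the same tapering profile.

servo_tool:
  increments:
    - {"claw": 1,"x": 0,"y": 0,"z": 0.005,"ax": 0,"ay": 0,"az": 0.3}
    - {"claw": 1,"x": 0,"y": 0,"z": 0.005,"ax": 0,"ay": 0,"az": 0.3}
    - {"claw": 1,"x": 0,"y": 0,"z": 0.003,"ax": 0,"ay": 0,"az": 0.2}
    - {"claw": 1,"x": 0,"y": 0,"z": 0.002,"ax": 0,"ay": 0,"az": 0.1}
    - {"claw": 1,"x": 0,"y": 0,"z": 0.001,"ax": 0,"ay": 0,"az": 0.05}

```text
clock: 22.5
tcp_pos: [0.5969, 0.036, 0.1795]
orientation: [0.0, 0.022, 1.0, 0.0]
wrist_force: [-0.5, 0.8, 1.9]
finger_gap: 0.0081
```

```bash
python3 st.py 5
```

```text
22.7 tcp [0.5969 0.0359 0.1795] gap 0.0081 yaw 177.4 zax [ 0.001  0.    -1.   ] q6 -0.029
F [-0.224  0.905  2.685] sd [0.563 0.163 0.627] M [ 0.237  0.21  -0.086] sd [0.005 0.022 0.026] tau6 [-0.0718 -0.1049 -0.1285 -0.0918 -0.0796]
```

servo_tool:
  increments:
    - {"claw": 1,"x": 0,"y": 0,"z": 0.008,"ax": 0,"ay": 0,"az": 0.3}
    - {"claw": 1,"x": 0,"y": 0,"z": 0.006,"ax": 0,"ay": 0,"az": 0.3}
    - {"claw": 1,"x": 0,"y": 0,"z": 0.004,"ax": 0,"ay": 0,"az": 0.2}
    - {"claw": 1,"x": 0,"y": 0,"z": 0.002,"ax": 0,"ay": 0,"az": 0.1}
    - {"claw": 1,"x": 0,"y": 0,"z": 0.001,"ax": 0,"ay": 0,"az": 0.05}

```text
clock: 23.2
tcp_pos: [0.5969, 0.036, 0.1798]
orientation: [0.0, -0.044, 0.999, 0.0]
wrist_force: [0.3, 0.7, 3.4]
finger_gap: 0.0085
```

```bash
python3 st.py 5
```

```text
23.4 tcp [0.5969 0.0359 0.1798] gap 0.0083 yaw -175.0 zax [ 0.  0. -1.] q6 -0.161
F [-0.599  0.847  3.632] sd [0.583 0.166 0.315] M [ 0.332  0.09  -0.083] sd [0.013 0.029 0.012] tau6 [-0.0752 -0.1083 -0.1324 -0.096  -0.0839]
```

servo_tool:
  increments:
    - {"claw": 1,"x": 0,"y": 0,"z": 0.01,"ax": 0,"ay": 0,"az": 0.25}
    - {"claw": 1,"x": 0,"y": 0,"z": 0.008,"ax": 0,"ay": 0,"az": 0.2}
    - {"claw": 1,"x": 0,"y": 0,"z": 0.004,"ax": 0,"ay": 0,"az": 0.15}
    - {"claw": 1,"x": 0,"y": 0,"z": 0.002,"ax": 0,"ay": 0,"az": 0.1}
    - {"claw": 1,"x": 0,"y": 0,"z": 0.001,"ax": 0,"ay": 0,"az": 0.05}

```text
clock: 23.9
tcp_pos: [0.5967, 0.0359, 0.1802]
orientation: [-0.0, -0.096, 0.995, 0.0]
wrist_force: [0.2, 1.4, 2.8]
finger_gap: 0.0082
```

```bash
python3 st.py 5
```

```text
24.1 tcp [0.5967 0.0359 0.1802] gap 0.0087 yaw -168.99 zax [ 0.  0. -1.] q6 -0.266
F [0.18  1.21  2.396] sd [0.202 0.137 0.635] M [ 0.356 -0.071 -0.069] sd [0.038 0.038 0.042] tau6 [-0.0702 -0.1064 -0.1302 -0.0928 -0.0796]
```

servo_tool:
  increments:
    - {"claw": 1,"x": 0,"y": 0,"z": 0.006,"ax": 0,"ay": 0,"az": 0.25}
    - {"claw": 1,"x": 0,"y": 0,"z": 0.004,"ax": 0,"ay": 0,"az": 0.2}
    - {"claw": 1,"x": 0,"y": 0,"z": 0.003,"ax": 0,"ay": 0,"az": 0.15}
    - {"claw": 1,"x": 0,"y": 0,"z": 0.002,"ax": 0,"ay": 0,"az": 0.1}
    - {"claw": 1,"x": 0,"y": 0,"z": 0.001,"ax": 0,"ay": 0,"az": 0.05}

```text
clock: 24.6
tcp_pos: [0.5966, 0.0359, 0.1805]
orientation: [-0.0, -0.148, 0.989, 0.0]
wrist_force: [0.1, 1.6, -0.1]
finger_gap: 0.0083
```

```bash
python3 st.py 5; python3 - <<'E'
from h import *
im=env.read_camera("side");crop(im,210,120,100,75,8,"pics/s8.png")
E
```

```text
24.8 tcp [0.5966 0.0359 0.1805] gap 0.0081 yaw -162.99 zax [-0.  0. -1.] q6 -0.371
F [0.341 1.498 0.073] sd [0.754 0.286 0.38 ] M [ 0.435 -0.198 -0.106] sd [0.03  0.038 0.023] tau6 [-0.0816 -0.118  -0.1406 -0.103  -0.0899]
```

View pics/s8.png

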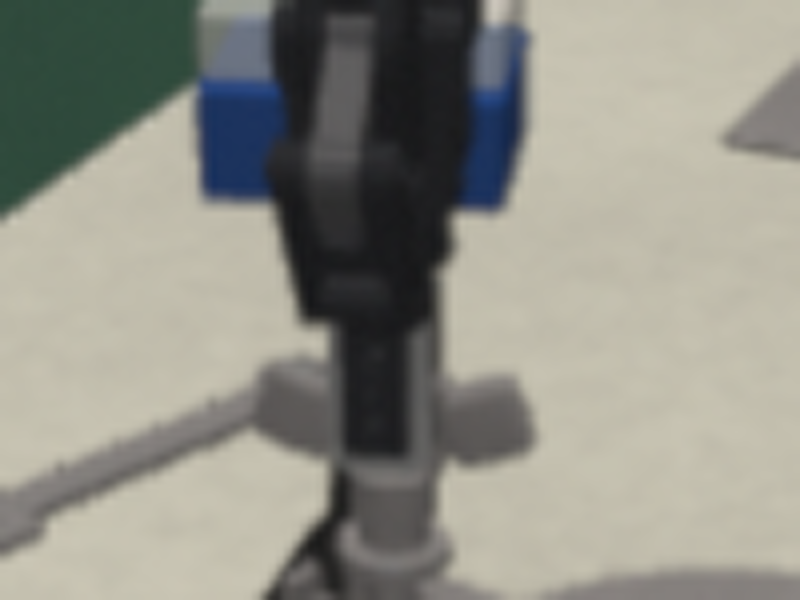

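First rise: tau6 went from 0.080 to 0.090, about 2° past a touch. A small 3° step should confirm it, with +0.017 expected.

servo_tool:
  increments:
    - {"claw": 1,"x": 0,"y": 0,"z": 0.002,"ax": 0,"ay": 0,"az": 0.12}
    - {"claw": 1,"x": 0,"y": 0,"z": 0.002,"ax": 0,"ay": 0,"az": 0.1}
    - {"claw": 1,"x": 0,"y": 0,"z": 0.001,"ax": 0,"ay": 0,"az": 0.08}
    - {"claw": 1,"x": 0,"y": 0,"z": 0.001,"ax": 0,"ay": 0,"az": 0.05}
    - {"claw": 1,"x": 0,"y": 0,"z": 0.001,"ax": 0,"ay": 0,"az": 0.03}

```text
clock: 25.35
tcp_pos: [0.5966, 0.0359, 0.1806]
orientation: [-0.0, -0.174, 0.985, 0.0]
wrist_force: [0.5, 1.9, -2.2]
finger_gap: 0.0081
```

```bash
python3 st.py 5
```

```text
25.55 tcp [0.5966 0.0359 0.1806] gap 0.0079 yaw -159.94 zax [-0.  0. -1.] q6 -0.424
F [ 0.723  1.47  -2.331] sd [0.45  0.345 0.487] M [ 0.44  -0.243 -0.101] sd [0.029 0.018 0.032] tau6 [-0.0938 -0.1197 -0.1353 -0.1125 -0.1043]
```

Contact is confirmed: +0.025 N m in total, about 0.075 rad (roughly 9 N) past the touch, so the collar underside is at about 71.1 mm, above the toes. I stop turning here. Next I work out the swing arc about the hinge while holding the nut.

```bash
python3 - <<'E'
import numpy as np
R=.1156;h=np.radians(-12);d=np.radians(3)
for i in range(14):
    a,b=i*d,(i+1)*d; r=R*(np.sin(b)-np.sin(a))/.025;z=R*(np.cos(b)-np.cos(a))/.025
    print(i,round(np.degrees(b)),'x %.3f y %.3f z %.3f'%(r*np.cos(h),r*np.sin(h),z),'ax %.3f ay %.3f'%(-3/8*np.sin(h),3/8*np.cos(h)))
E
```

```text
0 3 x 0.237 y -0.050 z -0.006 ax 0.078 ay 0.367
1 6 x 0.236 y -0.050 z -0.019 ax 0.078 ay 0.367
2 9 x 0.235 y -0.050 z -0.032 ax 0.078 ay 0.367
3 12 x 0.233 y -0.049 z -0.044 ax 0.078 ay 0.367
4 15 x 0.230 y -0.049 z -0.057 ax 0.078 ay 0.367
5 18 x 0.227 y -0.048 z -0.069 ax 0.078 ay 0.367
6 21 x 0.223 y -0.047 z -0.081 ax 0.078 ay 0.367
7 24 x 0.219 y -0.047 z -0.093 ax 0.078 ay 0.367
8 27 x 0.214 y -0.045 z -0.104 ax 0.078 ay 0.367
9 30 x 0.208 y -0.044 z -0.116 ax 0.078 ay 0.367
10 33 x 0.202 y -0.043 z -0.126 ax 0.078 ay 0.367
11 36 x 0.195 y -0.041 z -0.137 ax 0.078 ay 0.367
12 39 x 0.188 y -0.040 z -0.147 ax 0.078 ay 0.367
13 42 x 0.180 y -0.038 z -0.157 ax 0.078 ay 0.367
```

Starting with one gentle 3° row, then checking the force.

servo_tool:
  increments:
    - {"claw": 1,"x": 0.12,"y": -0.025,"z": -0.002,"ax": 0.039,"ay": 0.184,"az": 0}
    - {"claw": 1,"x": 0.118,"y": -0.025,"z": -0.004,"ax": 0.039,"ay": 0.184,"az": 0}
    - {"claw": 1,"x": 0,"y": 0,"z": 0,"ax": 0,"ay": 0,"az": 0}

```text
clock: 25.85
tcp_pos: [0.603, 0.0345, 0.1803]
orientation: [-0.025, -0.174, 0.984, 0.01]
wrist_force: [0.5, 0.8, -1.0]
finger_gap: 0.0082
```

```bash
python3 st.py 3
```

```text
25.95 tcp [0.6026 0.0346 0.1804] gap 0.0086 yaw -159.91 zax [-0.051  0.011 -0.999] q6 -0.429
F [ 0.753  0.945 -2.041] sd [0.704 0.126 0.778] M [ 0.45  -0.159 -0.114] sd [0.056 0.103 0.046] tau6 [-0.1095 -0.1016 -0.0993]
```

No resistance: 6 mm out already exceeds the 1.5 mm toe play scaled to nut height. Continuing.

servo_tool:
  increments:
    - {"claw": 1,"x": 0.236,"y": -0.05,"z": -0.019,"ax": 0.078,"ay": 0.367,"az": 0}
    - {"claw": 1,"x": 0.235,"y": -0.05,"z": -0.032,"ax": 0.078,"ay": 0.367,"az": 0}
    - {"claw": 1,"x": 0,"y": 0,"z": 0,"ax": 0,"ay": 0,"az": 0}

```text
clock: 26.25
tcp_pos: [0.6151, 0.0318, 0.1789]
orientation: [-0.073, -0.173, 0.982, 0.03]
wrist_force: [-1.5, 1.8, -2.6]
finger_gap: 0.0083
```

```bash
python3 st.py 2
```

```text
26.3 tcp [0.6145 0.032  0.179 ] gap 0.0082 yaw -159.64 zax [-0.154  0.033 -0.988] q6 -0.438
F [-1.176  1.212 -1.98 ] sd [0.291 0.601 0.647] M [ 0.407  0.148 -0.16 ] sd [0.062 0.14  0.008] tau6 [-0.1036 -0.0911]
```

servo_tool:
  increments:
    - {"claw": 1,"x": 0.233,"y": -0.049,"z": -0.044,"ax": 0.078,"ay": 0.367,"az": 0}
    - {"claw": 1,"x": 0.23,"y": -0.049,"z": -0.057,"ax": 0.078,"ay": 0.367,"az": 0}
    - {"claw": 1,"x": 0,"y": 0,"z": 0,"ax": 0,"ay": 0,"az": 0}

```text
clock: 26.6
tcp_pos: [0.6266, 0.0294, 0.1763]
orientation: [-0.122, -0.172, 0.976, 0.049]
wrist_force: [-2.9, 2.0, -4.2]
finger_gap: 0.0083
```

```bash
python3 st.py 2
```

```text
26.65 tcp [0.626  0.0296 0.1764] gap 0.008 yaw -159.05 zax [-0.254  0.054 -0.966] q6 -0.448
F [-1.666  1.737 -2.412] sd [1.245 0.229 1.744] M [ 0.363  0.148 -0.142] sd [0.034 0.166 0.011] tau6 [-0.0879 -0.0762]
```

servo_tool:
  increments:
    - {"claw": 1,"x": 0.227,"y": -0.048,"z": -0.069,"ax": 0.078,"ay": 0.367,"az": 0}
    - {"claw": 1,"x": 0.223,"y": -0.047,"z": -0.081,"ax": 0.078,"ay": 0.367,"az": 0}
    - {"claw": 1,"x": 0.219,"y": -0.047,"z": -0.093,"ax": 0.078,"ay": 0.367,"az": 0}
    - {"claw": 1,"x": 0,"y": 0,"z": 0,"ax": 0,"ay": 0,"az": 0}

```text
clock: 27.05
tcp_pos: [0.6438, 0.0256, 0.1699]
orientation: [-0.193, -0.17, 0.963, 0.078]
wrist_force: [-5.1, 2.4, -7.2]
finger_gap: 0.0082
```

```bash
python3 st.py 2
```

```text
27.1 tcp [0.6429 0.0259 0.1699] gap 0.0079 yaw -157.57 zax [-0.399  0.084 -0.913] q6 -0.462
F [-3.452  1.923 -4.366] sd [1.668 0.515 2.862] M [ 0.218 -0.001 -0.182] sd [0.045 0.171 0.037] tau6 [-0.0831 -0.0726]
```

servo_tool:
  increments:
    - {"claw": 1,"x": 0.214,"y": -0.045,"z": -0.104,"ax": 0.078,"ay": 0.367,"az": 0}
    - {"claw": 1,"x": 0.208,"y": -0.044,"z": -0.116,"ax": 0.078,"ay": 0.367,"az": 0}
    - {"claw": 1,"x": 0.202,"y": -0.043,"z": -0.126,"ax": 0.078,"ay": 0.367,"az": 0}
    - {"claw": 1,"x": 0,"y": 0,"z": 0,"ax": 0,"ay": 0,"az": 0}

```text
clock: 27.5
tcp_pos: [0.6604, 0.0222, 0.1579]
orientation: [-0.262, -0.167, 0.945, 0.106]
wrist_force: [1.7, 1.1, 3.1]
finger_gap: 0.0084
```

```bash
python3 st.py 2;  python3 - <<'E'
from h import *
print(env.get_state()['joint_pos'])
im=env.read_camera("side");crop(im,150,90,160,120,5,"pics/s9.png")
E
```

```text
27.55 tcp [0.6595 0.0227 0.1593] gap 0.0083 yaw -155.31 zax [-0.531  0.113 -0.84 ] q6 -0.476
F [-4.404  2.8   -6.55 ] sd [6.097 1.653 9.603] M [ 0.432 -0.163 -0.39 ] sd [0.104 0.251 0.053] tau6 [-0.1116 -0.0884]
[-0.11054256  1.16130976  1.21038553  2.19156398  0.05419175 -0.47599781]
```

View pics/s9.png

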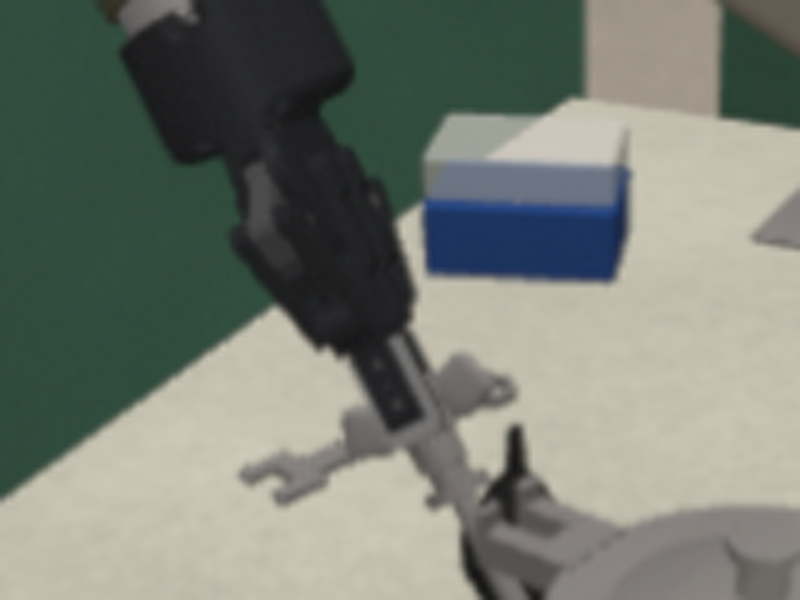

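Swung out to about 33° (0.57 rad). The picture shows the bolt leaning out with the nut still in the jaws at (400,415), and joint 3 is near its limit. I'll open and lift away while it sinks.

servo_tool:
  increments:
    - {"claw": 0.3,"x": 0,"y": 0,"z": 0,"ax": 0,"ay": 0,"az": 0}
    - {"claw": 0.1,"x": 0,"y": 0,"z": 0,"ax": 0,"ay": 0,"az": 0}
    - {"claw": 0,"x": 0.2,"y": -0.1,"z": 0.7,"ax": 0,"ay": 0,"az": 0}
    - {"claw": 0,"x": 0,"y": 0,"z": 0.9,"ax": 0,"ay": 0,"az": 0}

```text
clock: 28.0
tcp_pos: [0.651, 0.0203, 0.199]
orientation: [-0.258, -0.167, 0.946, 0.105]
wrist_force: [0.3, -0.1, 0.1]
finger_gap: 0.0662
```

```bash
python3 st.py 1;  python3 - <<'E'
from h import *
print(env.get_state()['joint_pos'])
im=env.read_camera("side");crop(im,150,90,160,120,5,"pics/s10.png")
E
```

```text
28.0 tcp [0.651  0.0203 0.199 ] gap 0.0662 yaw -155.49 zax [-0.523  0.113 -0.845] q6 -0.479
F [ 0.281 -0.088  0.1  ] sd [0. 0. 0.] M [-0.089 -0.512  0.008] sd [0. 0. 0.] tau6 [-0.007]
[-0.11487623  1.13732767  1.26243328  2.25776395  0.05210299 -0.47925375]
```

View pics/s10.png

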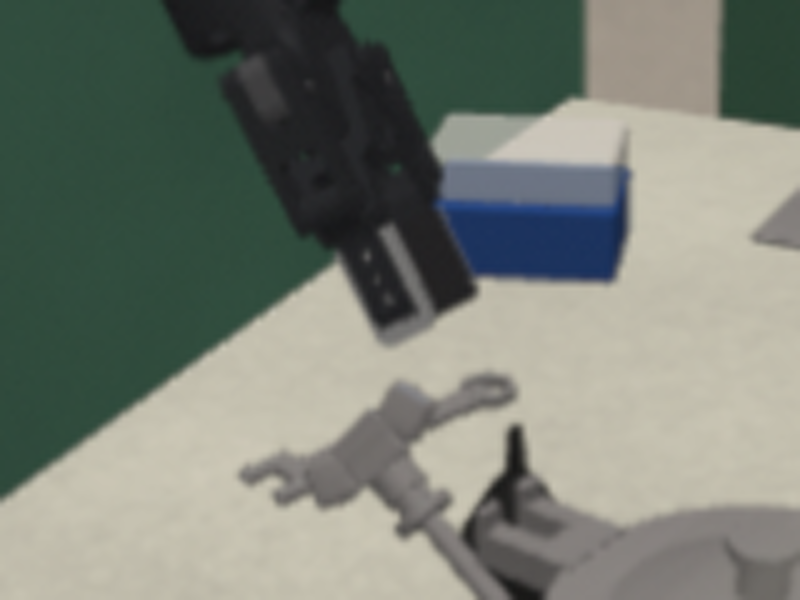

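The bolt is free and sinking, but joint 3 is at its range edge. I'll ease off by moving inward and untilting.

servo_tool:
  increments:
    - {"claw": 0,"x": -0.7,"y": 0,"z": 0.2,"ax": -0.15,"ay": -0.7,"az": 0}
    - {"claw": 0,"x": -0.7,"y": 0,"z": 0.3,"ax": -0.15,"ay": -0.7,"az": 0}
    - {"claw": 0,"x": -0.5,"y": 0,"z": 0.3,"ax": -0.15,"ay": -0.7,"az": 0}
    - {"claw": 0,"x": -0.5,"y": 0,"z": 0.3,"ax": -0.15,"ay": -0.7,"az": 0}

```text
clock: 28.45
tcp_pos: [0.6125, 0.0197, 0.2251]
orientation: [-0.111, -0.173, 0.978, 0.046]
wrist_force: [1.5, 0.2, 1.3]
finger_gap: 0.0855
```

```bash
python3 st.py 1;  python3 - <<'E'
from h import *
print(env.get_state()['joint_pos'])
im=env.read_camera("side");crop(im,150,90,160,120,5,"pics/s11.png")
E
```

```text
28.45 tcp [0.6125 0.0197 0.2251] gap 0.0855 yaw -159.2 zax [-0.233  0.051 -0.971] q6 -0.463
F [1.454 0.191 1.299] sd [0. 0. 0.] M [-0.001 -0.24   0.038] sd [0. 0. 0.] tau6 [-0.0468]
[-0.11055709  0.60425905  0.41277961  1.61917416  0.02513195 -0.46323603]
```

View pics/s11.png

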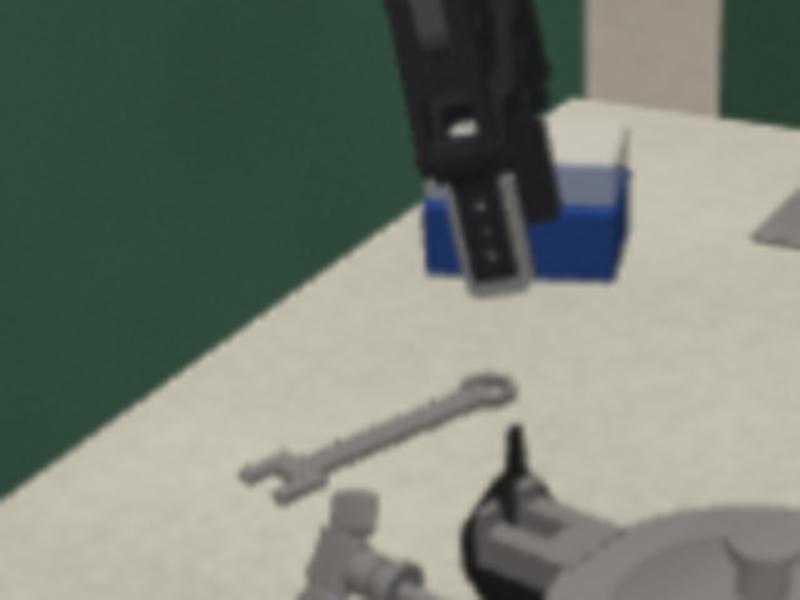

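The bolt has sunk a long way, with the nut now at (340,560). I'll lift clear, wait, then check that it rests level.

servo_tool:
  increments:
    - {"claw": 0,"x": -0.5,"y": 0,"z": 0.5,"ax": -0.1,"ay": -0.5,"az": 0}
    - {"claw": 0,"x": -1,"y": 0,"z": 0.5,"ax": 0,"ay": 0,"az": 0}
    - {"claw": 0,"x": -1,"y": 0,"z": 0,"ax": 0,"ay": 0,"az": 0}
    - {"claw": 0,"x": -1,"y": 0,"z": 0,"ax": 0,"ay": 0,"az": 0}
    - {"claw": 0,"x": 0,"y": 0,"z": 0,"ax": 0,"ay": 0,"az": 0}

```text
clock: 29.0
tcp_pos: [0.5227, 0.0201, 0.2509]
orientation: [-0.081, -0.173, 0.981, 0.034]
wrist_force: [-0.2, 0.5, 0.7]
finger_gap: 0.0853
```

servo_tool:
  increments:
    - {"claw": 0,"x": 0,"y": 0,"z": 0,"ax": 0,"ay": 0,"az": 0}
    - {"claw": 0,"x": 0,"y": 0,"z": 0,"ax": 0,"ay": 0,"az": 0}
    - {"claw": 0,"x": 0,"y": 0,"z": 0,"ax": 0,"ay": 0,"az": 0}
    - {"claw": 0,"x": 0,"y": 0,"z": 0,"ax": 0,"ay": 0,"az": 0}
    - {"claw": 0,"x": 0,"y": 0,"z": 0,"ax": 0,"ay": 0,"az": 0}

```text
clock: 29.5
tcp_pos: [0.5262, 0.0197, 0.2481]
orientation: [-0.082, -0.173, 0.981, 0.034]
wrist_force: [0.1, 0.3, -0.4]
finger_gap: 0.0854
```

```bash
python3 st.py 1;  python3 - <<'E'
from h import *
im=env.read_camera("side");crop(im,150,110,200,150,4,"pics/s12.png")
im2=env.read_camera("top");crop(im2,140,100,190,150,4,"pics/t12.png")
for _ in range(6): env.read_camera("top")
im3=env.read_camera("side"); d=np.abs(im.astype(int)-im3)[150:260,150:300]; print("diff",d.max(),d.mean())
C=np.array([.5047,.0545]);u=np.array([np.cos(np.radians(-12)),np.sin(np.radians(-12))])
for th in (1.2,1.4,1.55):
  n=C+u*(.092+.1066*np.sin(th)); print(th,(proj("side",[[*n,.065+.1066*np.cos(th)]])-[150,110])*4,(proj("top",[[*n,.065+.1066*np.cos(th)]])-[140,100])*4)
E
```

```text
29.5 tcp [0.5262 0.0197 0.2481] gap 0.0854 yaw -159.53 zax [-0.172  0.039 -0.984] q6 -0.476
F [ 0.122  0.263 -0.363] sd [0. 0. 0.] M [-0.027 -0.159  0.021] sd [0. 0. 0.] tau6 [0.0001]
diff 4 0.31941414141414143
1.2 [[275.38901451 317.42109938]] [[445.88595001 220.54502713]]
1.4 [[269.5899525  349.60235492]] [[447.63753998 221.3466186 ]]
1.55 [[269.43304788 375.6001293 ]] [[448.0103888  226.41141896]]
```

View pics/s12.png

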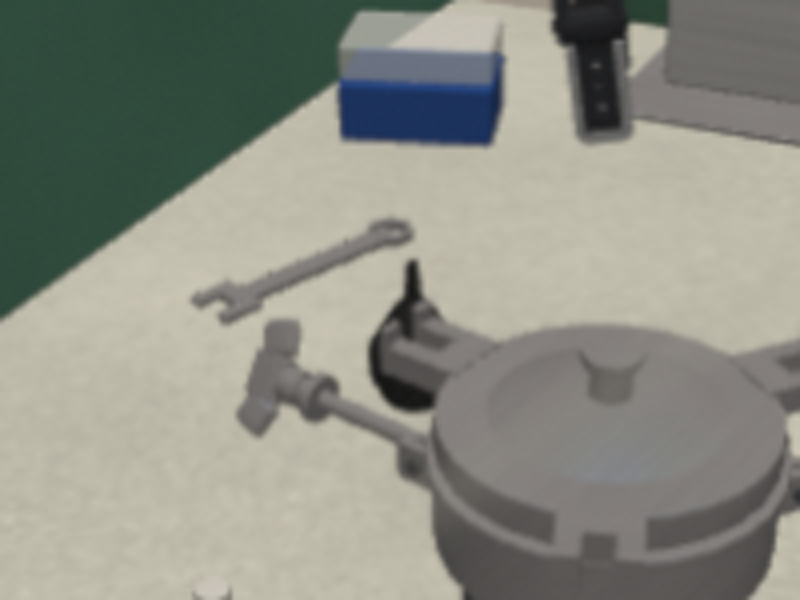

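View pics/t12.png

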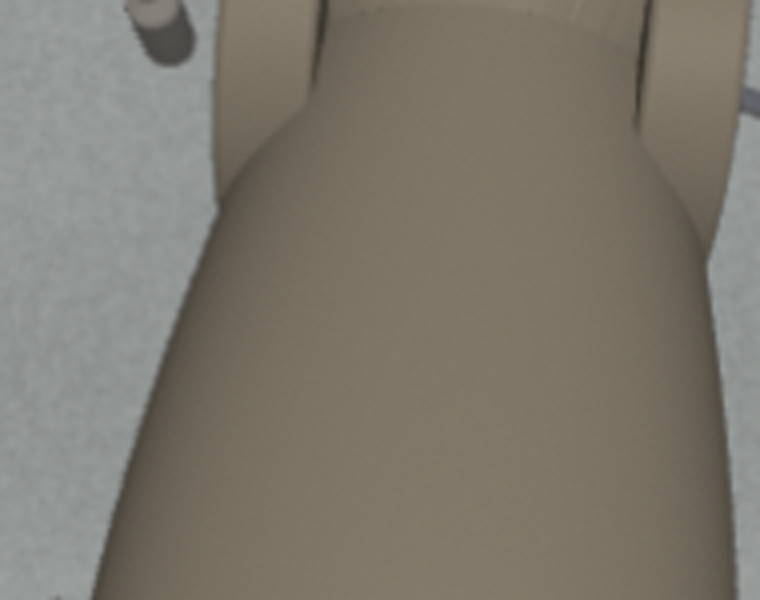

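The nut centre appears at about (272,377). The prediction is (269,376) for 1.55 rad and (270,350) for 1.4 rad, so the bolt lies fully down and at rest. The gripper is clear with zero force. Handing in.

```bash
python3 -c "
from workcell import env
print(env.hand_in())"
```

```text
the job is handed in; nothing more can be done
None
```

The wing nut is loosened and the eyebolt lies fully down. I handed the job in at about 30 s; no verdict was reported.

**What I did:** I turned the nut about 208° anticlockwise with one regrip, rising with the thread. I stopped when the resisting torque rose from 0.080 to 0.104 N m. That puts it about 0.075 rad past the spring stop, an estimated 9 N against the 40 N limit. Holding the nut, I then swung the bolt out along its arc to about 33°, let go, and it sank down by itself.

**Last checks:**
- **Bolt position:** the side picture shows the nut within about 3 zoomed pixels (about 1 camera pixel) of where it should be at 1.55 rad. Two frames about 0.4 s apart show no movement.
- **Gripper:** it is clear of everything, with wrist force near zero.
- **Forces:** wrist force, used to judge the load on the lug, stayed at a few newtons while the bolt was in the slot. It reached about 16 N along the bolt only late in the swing, when it was well clear.

**What did not go cleanly:**
- **Joint 3:** on release it briefly read 1.262 rad against the stated limit of 1.26. I moved it away at once.
- **Bystanders:** the arm blocked the top camera at the end, so I did not measure them again. The arm's path stayed away from them.

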